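# Clamp a watch-case pressure tester with a tommy bar and start the test

### The arm

A 6-joint arm with a two-finger parallel gripper is mounted at the origin on the work surface. World frame = base frame: x ahead of the robot, y to its left, z up, the work surface at z = 0. Lengths are in m, angles in rad, forces in N, time in s.
With the tool pointing down it reaches from about 0.275 to 0.975 m from the base axis. Payload 8.4 kg.
Tool frame: the origin (TCP) lies midway between the tips of the shut fingers; the grasp point (between the pads) lies 19 mm behind it; z points along the fingers, y is the direction in which the jaws open and shut (so a half turn about z gives the same grasp; the last joint's range is limited). The gripper opens to 92 mm and grips with 3 to 60 N. Pads are 20 mm wide; open, the fingers measure 128 mm over their backs; the gripper's body (75 mm by 189 mm) begins 69 mm behind the grasp point.
Start: joints at [1.152, 0.353, 1.633, -0, 1.155, -0.002], TCP at [0.253, 0.571, 0.215] pointing down, gripper open.
Joint ranges: [-2.63, 2.63], [-0.92, 2.1], [0.06, 2.66], [-1.3, 4.44], [0, 2.69], [-3.02, 3.02]. Speed limits (rad/s): [2.22, 2.22, 2.79, 3.14, 3.14, 3.14].

### API

Orientations are given as a rotation vector (axis times angle).
In Python, from workcell import telemetry, optics, job gives the robot as it stands.
- The arm moves only by the tool servo_tool, never from a script. Its argument "increments" is a list of rows, each an object of numbers: "dx", "dy", "dz": the shift along the tool's x, y, z in cm; "ax", "ay", "az": the turn, a rotation vector about the tool's x, y, z in degrees. A call has 1 to 20 rows; each row shifts and turns the commanded pose from where the row before left it, along the tool's axes as they then stand; what a row does not reach is not made up. A row lasts 1/12 s, in which the tool goes at most 41.7 mm and 7.16 degrees, less where a joint would pass 70% of its speed; a pose out of reach is approached as far as the arm can. A call is refused whole if a number of a shift passes 4.17 or a number of a turn 7.16, either way. A call with a gripper value outside its range is refused whole. "jaw" is the closure, from 0 (fully open) to 1 (shut), set as the call begins (left out, the last holds). The fingers move at their own pace and stop on an object; "grip_force" is the grip in N (left out, the last holds). Time passes only in rows, so rows that do not move let the fingers close. It gives the time, the measured TCP pose, the force and the opening at its end, in the units of the state.
- telemetry.observe(): the state, without advancing time (a new reading comes with each control period).
- optics.grab_frame(name): name is "scene" or "top" or "wrist"; returns the picture (384x512x3 uint8, red, green, blue); there is no depth.
- optics.camera_info(name): a dict with "fovy" (degrees; the focal length in pixels is half the picture's height over the tangent of half this angle, whatever the lens; pixels are square), "cx", "cy" (the principal point, pixels), "R" (3x3) and "t" (3): a world point X has camera coordinates R X + t. Camera axes: x right, y down, z forward; pixel columns grow to the right and rows downward; lengths in m; the calibration is good to about 2 mm. A picture is of the moment at which its call begins: read the wrist's pose just before it. camera_info takes no time and is no camera call; for the wrist camera it gives the pose at the moment of the call.
- job.close_job(): hands the job in, once; it reports no verdict.
The state is a dict: "time": time; "q": joint angles; "dq": joint speeds; "effort": joint torques, N m; "tcp_pos": TCP position; "tcp_rot": TCP orientation; "contact_force": force on the tool from outside, world axes, zero at the start; "torque": the same for the moment, N m; "opening": finger opening in m.
Only numpy, scipy, OpenCV 4.12 (cv2) and the standard library are available. Lean on these libraries where they do the work, as an engineer would, in place of code of your own. Each camera call takes 0.05 s, during which the arm holds its last target. There are 200 camera calls.

### The job

Clamp the lid of the blue pressure tester: slide the red-handled bar through the eye of its clamp screw and turn the screw clockwise (seen from above) with the bar until it comes up firm. Then take the bar out, lay it back on its rest as it lay before, and after that start the test with the green dome key on the small red control unit beside the tester: press it straight down just until it clicks (the resistance gives way), not down to the bottom, and let it go. Leave the watches and other things on the bench undisturbed.

Things in the scene. Friction and masses are not known exactly. Their poses are not given: they have to be found in the camera images.
- tester: the case pressure tester, fixed: blue base box 190 x 170 mm, 45 mm high, its origin under the chamber's axis at bench level; on it a clear chamber (110 mm across) with an aluminium lid (top at 99 mm) under a dark steel bridge 30 mm (x) by 162 mm (y), top 137 mm above the bench, on two steel columns at y = +/-68 mm. The upright clamp screw passes through the middle of the bridge. x points away from its front
- eye_loop (a point): centre of the round hole in the eye of the clamp screw. The bright steel eye stands upright on top of the screw like a flat-sided ring: hole 14 mm across, outside 28 mm across, 16 mm thick along the hole. The hole is level and runs along this point's own x axis, z is up; the bar may enter from either end. About 172 to 174 mm above the bench (the screw sinks 6 mm a turn)
- eye_screw (a joint): turn of the clamp screw in rad, about the upright line through the eye: it grows as the eye is turned clockwise seen from above (tightening), is 1.60 when firm against its stop, and starts 0.6 to 1.0 rad short of that. It turns stiffly (about 0.2 N m) and stays where it is left; the bar has some 0.3 to 0.4 rad of free play in the eye either way before it drives it
- bar_grip (a point): centre of the bar's square red and black handle (76 mm long, 14 x 14 mm), on the bar's axis; x runs along the bar towards its bare end. Total length 151 mm, 0.11 kg
- bar_tip (a point): bare end of the bar, 113 mm from the handle's centre: the steel rod is 9 mm thick, reaches 75 mm out of the handle, and its last 8 mm taper to 4 mm
- bar_rest: the bar's rest, fixed: black plate 175 x 52 mm, 8 mm thick, with a slotted aluminium support under the handle's rear end (32 mm behind the handle's centre, slot 18 mm wide at the bottom, flaring) and a V support under the rod (88 mm ahead of the handle's centre). Origin at bench level under the handle's centre as the bar lies in it; x points along the lying bar towards its bare end; the bar's axis then lies 36 mm above the bench, over this x axis
- start_key_top (a point): middle of the top face of the green START key (round, 22 mm across at the foot, 17 mm at the top) on the red control unit (150 x 130 mm, fixed); its top is 49 mm above the bench and 9 mm above the flat grey panel. It is pressed straight down. The sloping display hood behind it (from 50 mm beyond the middle of the key) reaches about 80 mm above the bench
- start_key (a joint): how far the START key is pressed, in m: 0 up. A rubber dome: resistance grows from about 1 N to about 6 N at 1.7 mm, gives way to about 3 N at 3.9 mm (the click), grows again from there and reaches the bottom at 6 mm (about 10 N). It springs back up when let go
- watch_stand: a wristwatch on a black display stand, 56 x 50 mm, 82 mm high (bystander), origin at the centre of its underside
- watch_left: a watch with a black strap lying on a paper job card at the left, 170 mm long, 12 mm high (bystander), origin at the centre of its underside
- watch_right: a gold watch with a brown strap lying on a paper job card at the right, 170 mm long, 12 mm high (bystander), origin at the centre of its underside
- oiler: small amber bottle, 28 mm across, 65 mm high (bystander), origin at the centre of its underside
- gasket_jar: clear jar with an aluminium cap, 48 mm across, 45 mm high (bystander), origin at the centre of its underside
- loupe: black eye loupe, 38 mm across, 34 mm high (bystander), origin at the centre of its underside
- driver: blue screwdriver lying flat, 130 mm long (bystander)

How it is judged:
On the way, in this order (a step that is already met when the one before it is completed fails the run):
1. the bar is slid through the eye of the clamp screw (((x of bar_tip in the frame of eye_loop above 0.012 m and x of bar_grip in the frame of eye_loop below -0.03 m) or (x of bar_tip in the frame of eye_loop below -0.012 m and x of bar_grip in the frame of eye_loop above 0.03 m)) and y of bar_tip in the frame of eye_loop between -0.015 and 0.015 m and z of bar_tip in the frame of eye_loop between -0.02 and 0.02 m), for 0.05 s.
2. the screw has come up firm (within 0.06 rad of its stop), turned with the bar still through the eye (value of joint eye_screw above 1.54 rad and ((x of bar_tip in the frame of eye_loop above 0.012 m and x of bar_grip in the frame of eye_loop below -0.03 m) or (x of bar_tip in the frame of eye_loop below -0.012 m and x of bar_grip in the frame of eye_loop above 0.03 m)) and y of bar_tip in the frame of eye_loop between -0.04 and 0.04 m and z of bar_tip in the frame of eye_loop between -0.02 and 0.02 m), for 0.05 s.
3. the bar is out of the eye and lies on its rest as before (value of joint eye_screw above 1.54 rad and x of bar_grip in the frame of bar_rest between -0.02 and 0.02 m and y of bar_grip in the frame of bar_rest between -0.008 and 0.008 m and z of bar_grip in the frame of bar_rest between 0.032 and 0.041 m and x of bar_tip in the frame of bar_rest above 0.09 m and y of bar_tip in the frame of bar_rest between -0.01 and 0.01 m and z of bar_tip in the frame of bar_rest between 0.03 and 0.045 m), for 0.2 s.
4. the START key is pressed past its click (more than 2 mm), with the screw firm and the bar on its rest (all of step 3 and value of joint start_key above 0.002 m), for 0.02 s.
At the end, for the whole second after the job is handed in: the clamp screw is firm (within 0.06 rad of its stop); the bar lies in both supports of its rest, bare end forward (handle centre within 20 mm along and 8 mm across of where it lay, 5 mm in height); the START key is up again (all of step 3 and value of joint start_key below 0.0006 m); the robot touches nothing.
It fails at once if the START key is pressed towards its bottom (more than 5 mm), well past the click (value of joint start_key above 0.005 m).
It fails at once if the START key is pressed (past its click) while the screw is not yet firm (value of joint start_key above 0.002 m and value of joint eye_screw below 1.54 rad).
It fails at once if a watch or another thing on the bench is moved by more than 25 mm (distance of any of watch_stand, watch_left, watch_right, oiler, gasket_jar, loupe, driver from where it was at the start of the episode above 0.025 m).
It also fails if it takes over 72 s, if anything falls off the work surface, if the arm or the gripper's body presses on something with over 40 N, if the wrist force passes 120 N, or if a joint passes its speed limit or range.

## Working session

There is one attempt and no reset: what is moved stays moved. The work goes in short steps, Python scripts to look and compute and a tool call to move; the robot and the scene stay as the last step left them, time stands still between calls to the robot, and variables do not carry over. Pictures are saved under pics/ and viewed, about 8 in all and at most 12, crops included, and the job is handed in when it is done.

Besides the shell and the picture viewer there is one more tool, called after "Request:" as name([rows], argument=value, ...), one row to a line, values as JSON. servo_tool: Moves the arm, as the interface text tells. Its arguments: {"type":"object","properties":{"increments":{"type":"array"},"jaw":{"type":"number"},"grip_force":{"type":"number"}},"required":["increments"]}

```bash
mkdir -p pics; ls; python3 - <<'E'
from workcell import telemetry, optics
import cv2, numpy as np
s=telemetry.observe(); print(s)
for n in("scene","top"):
    c=optics.camera_info(n); print(n,c)
    cv2.imwrite(f"pics/{n}0.png",cv2.resize(optics.grab_frame(n)[:,:,::-1],(800,600),interpolation=cv2.INTER_CUBIC))
    cv2.imwrite(f"{n}_raw.png",optics.grab_frame(n)[:,:,::-1])
E
```

```text
pics
{'time': 0.0, 'q': array([ 1.15159237e+00,  3.53637339e-01,  1.63411555e+00,  3.72580428e-05,
        1.15518470e+00, -2.39098674e-03]), 'dq': array([-0.00067317, -0.00078925, -0.00042348,  0.0016994 , -0.00033285,
        0.00098229]), 'effort': array([-1.01381378e-03, -5.93825519e+01, -3.34214687e+01,  6.96877367e-02,
        2.33654212e-02, -1.66853774e-04]), 'tcp_pos': array([0.25281783, 0.57105724, 0.21387839]), 'tcp_rot': array([-6.49956958e-01, -3.07330094e+00,  2.05445766e-03]), 'contact_force': array([ 0.12627803,  0.14299406, -0.4457722 ]), 'torque': array([ 0.00978045, -0.03487698, -0.00752051]), 'opening': 0.09208093957190648}
scene {'fovy': 53.68029092081422, 'cx': 253.51657792229244, 'cy': 193.87037724950665, 'R': array([[ 0.21821982,  0.97589594,  0.00268768],
       [ 0.70421704, -0.15556194, -0.69273288],
       [-0.6756171 ,  0.15306076, -0.72118925]]), 't': array([-0.13373824, -0.34234084,  1.71529363])}
top {'fovy': 49.761107507197494, 'cx': 252.37765293002985, 'cy': 198.579032604867, 'R': array([[-0.08990432, -0.99594513,  0.00324121],
       [-0.972758  ,  0.08711205, -0.21483333],
       [ 0.21367986, -0.02246736, -0.97664535]]), 't': array([0.02347251, 0.6017368 , 1.58314884])}
```

View pics/scene0.png

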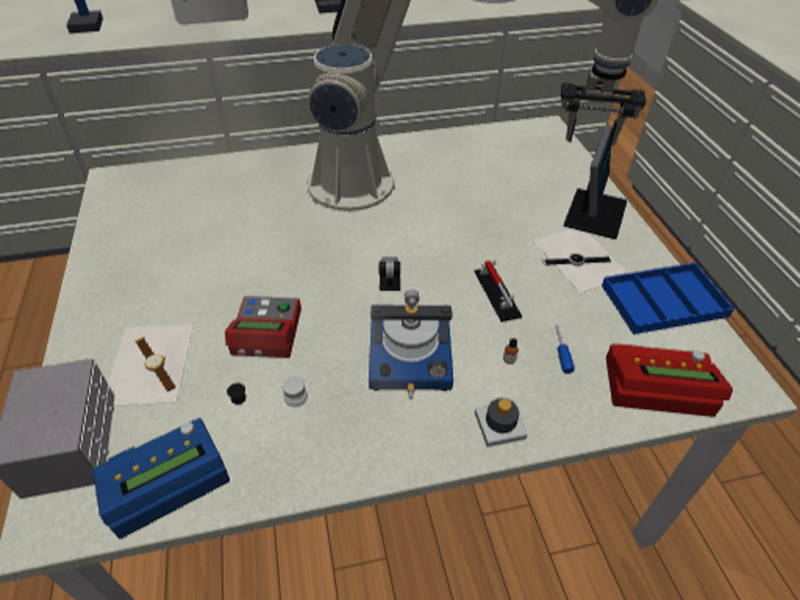

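View pics/top0.png

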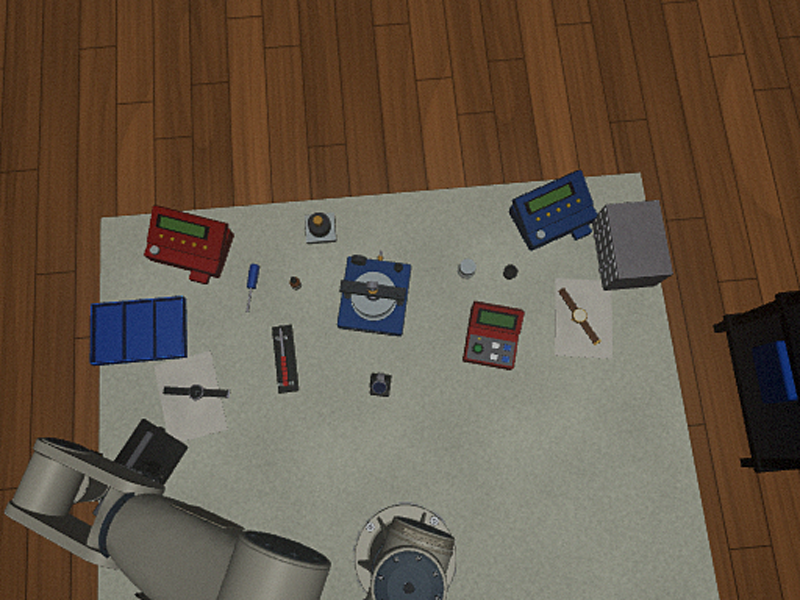

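The scene view shows the bar on its rest at (495,285), the tester eye at (411,298) and the START key at (283,307). The top view shows the same things at (285,358), (373,287) and (478,349).

```bash
cat > h.py <<'E'
from workcell import telemetry, optics
import cv2, numpy as np
from scipy.spatial.transform import Rotation as Rn
def K(c,h=384):
    f=h/2/np.tan(np.radians(c["fovy"]/2)); return f
def ray(c,uv):
    uv=np.asarray(uv,float); d=np.array([(uv[0]-c["cx"])/K(c),(uv[1]-c["cy"])/K(c),1.])
    R=np.array(c["R"]); return -R.T@np.array(c["t"]), R.T@d
def onz(c,uv,z):
    o,d=ray(c,uv); return o+d*(z-o[2])/d[2]
def proj(c,X):
    p=np.array(c["R"])@np.asarray(X,float)+np.array(c["t"]); return np.array([c["cx"]+K(c)*p[0]/p[2],c["cy"]+K(c)*p[1]/p[2]])
def tri(a,b):
    A=[];B=[]
    M=np.zeros((3,3));v=np.zeros(3)
    for c,uv in (a,b):
        o,d=ray(c,uv); d/=np.linalg.norm(d); P=np.eye(3)-np.outer(d,d); M+=P; v+=P@o
    return np.linalg.solve(M,v)
def blobs(m,amin=8):
    n,l,s,c=cv2.connectedComponentsWithStats(m.astype(np.uint8)); return [(c[i],s[i],l==i) for i in range(1,n) if s[i][4]>=amin]
def hsv(im): return cv2.cvtColor(im,cv2.COLOR_BGR2HSV)
def red(im):
    h=hsv(im); return ((h[...,0]<8)|(h[...,0]>172))&(h[...,1]>150)&(h[...,2]>60)
def green(im):
    h=hsv(im); return (h[...,0]>45)&(h[...,0]<85)&(h[...,1]>110)&(h[...,2]>40)
E
python3 - <<'E'
from h import *
c=optics.camera_info("top"); im=cv2.imread("top_raw.png")
for f,nm,z in((red,"red",.036),(green,"green",.049)):
    for ce,s,m in blobs(f(im)): print(nm,ce.round(1),s,onz(c,ce,z).round(4))
print("eye top",onz(c,(373/1.5625,287/1.5625),.173),"rest ends",onz(c,(283/1.5625,325/1.5625),.008),onz(c,(288/1.5625,392/1.5625),.008))
print("watchstand",onz(c,(380/1.5625,384/1.5625),.05))
s=optics.camera_info("scene");im=cv2.imread("scene_raw.png")
for f,nm,z in((red,"red",.036),(green,"green",.049)):
    for ce,st,m in blobs(f(im)): print(nm,ce.round(1),st,onz(s,ce,z).round(4))
print("eye scene",onz(s,(411/1.5625,298/1.5625),.173))
print(optics.camera_info("wrist"))
E
```

```text
red [118.7 154.7] [  92  132   52   43 1177] [0.8428 0.504  0.036 ]
red [145.3 149. ] [145 147   2   6   9] [0.8579 0.3934 0.036 ]
red [126.8 176.6] [121 173  13   8  69] [0.7458 0.4733 0.036 ]
red [316.7 207.5] [300 194  35  29 355] [ 0.548  -0.2867  0.036 ]
red [298.5 220.5] [298 215   2  12  12] [ 0.5017 -0.2073  0.036 ]
red [181.5 236.8] [180 228   4  19  54] [0.478 0.263 0.036]
red [310.7 231.8] [304 230  15   4  18] [ 0.4522 -0.2506  0.036 ]
red [324.1 234.1] [320 233   9   3  12] [ 0.4382 -0.3025  0.036 ]
green [351.7 126.4] [338 118  28  17 176] [ 0.8762 -0.4729  0.049 ]
green [116.4 144.8] [102 139  29  13 193] [0.882  0.5088 0.049 ]
green [305.5 222.5] [304 221   4   4  16] [ 0.4892 -0.2324  0.049 ]
eye top [0.639332   0.01777404 0.173     ] rest ends [0.60063783 0.26278762 0.008     ] [0.42443348 0.25931531 0.008     ]
watchstand [0.41932314 0.02201362 0.05      ]
red [315.2 173.8] [311 167  10  15  56] [0.4744 0.2656 0.036 ]
red [166.6 215.8] [144 192  48  37 698] [ 0.5623 -0.286   0.036 ]
red [426.1 242.2] [ 390  221   79   42 2018] [0.8484 0.5034 0.036 ]
green [181.  195.9] [178 194   6   5  23] [ 0.4935 -0.2304  0.049 ]
green [434.8 238.8] [414 235  43   9 177] [0.8503 0.5275 0.049 ]
green [103.1 299.9] [ 81 287  46  27 299] [ 0.8418 -0.4734  0.049 ]
eye scene [0.64743129 0.02153469 0.173     ]
{'fovy': 70.09335492418249, 'cx': 258.23846195831806, 'cy': 198.49015501853344, 'R': array([[ 4.04480173e-01,  9.14546387e-01, -8.34177907e-04],
       [ 8.79012711e-01, -3.88512442e-01,  2.76395979e-01],
       [ 2.52452856e-01, -1.12529946e-01, -9.61043478e-01]]), 't': array([-0.62512905, -0.0294418 ,  0.39170161])}
```

```bash
cat >> h.py <<'E'
def down(yaw,tilt=0):  # tool x heading (deg, world), z down
    y=np.radians(yaw); x=np.array([np.cos(y),np.sin(y),0]); z=np.array([0,0,-1.]); return np.c_[x,np.cross(z,x),z]
def go(p1,yaw,n,p0=None,R0=None):
    s=telemetry.observe()
    if p0 is None: p0=s["tcp_pos"]
    if R0 is None: R0=Rn.from_rotvec(s["tcp_rot"]).as_matrix()
    R1=down(yaw) if np.isscalar(yaw) else yaw
    r=Rn.from_matrix(R0.T@R1).as_rotvec(); Rr=Rn.from_rotvec(r/n).as_matrix()
    S=sum(np.linalg.matrix_power(Rr,k) for k in range(n))
    d=np.linalg.solve(S,R0.T@(np.asarray(p1)-p0))*100; a=np.degrees(r/n)
    print(n,"rows: d",d.round(3),"a",a.round(3)); return d,a
E
python3 -c "
from h import *
go([.45,.2,.30],180,14)
go([.45,.2,.30],180,18)"
```

```text
14 rows: d [-1.974 -2.291 -0.612] a [-3.000e-03 -1.000e-03 -1.706e+00]
18 rows: d [-1.53  -1.787 -0.476] a [-2.000e-03 -1.000e-03 -1.327e+00]
```

Request:
servo_tool([
  {"dx":-1.97,"dy":-2.29,"dz":-0.61,"az":-1.706},
  {"dx":-1.97,"dy":-2.29,"dz":-0.61,"az":-1.706},
  {"dx":-1.97,"dy":-2.29,"dz":-0.61,"az":-1.706},
  {"dx":-1.97,"dy":-2.29,"dz":-0.61,"az":-1.706},
  {"dx":-1.97,"dy":-2.29,"dz":-0.61,"az":-1.706},
  {"dx":-1.97,"dy":-2.29,"dz":-0.61,"az":-1.706},
  {"dx":-1.97,"dy":-2.29,"dz":-0.61,"az":-1.706},
  {"dx":-1.97,"dy":-2.29,"dz":-0.61,"az":-1.706},
  {"dx":-1.97,"dy":-2.29,"dz":-0.61,"az":-1.706},
  {"dx":-1.97,"dy":-2.29,"dz":-0.61,"az":-1.706},
  {"dx":-1.97,"dy":-2.29,"dz":-0.61,"az":-1.706},
  {"dx":-1.97,"dy":-2.29,"dz":-0.61,"az":-1.706},
  {"dx":-1.97,"dy":-2.29,"dz":-0.61,"az":-1.706},
  {"dx":-1.97,"dy":-2.29,"dz":-0.61,"az":-1.706},
  {},
  {},
  {},
])

```text
$.increments[0]: bad value
```

```bash
cat >> h.py <<'E'
def snap(name,cam="wrist"):
    import json
    c=optics.camera_info(cam); im=optics.grab_frame(cam)[:,:,::-1].copy(); cv2.imwrite(name+"_raw.png",im)
    json.dump({k:np.asarray(v).tolist() for k,v in c.items()},open(name+".json","w"))
    cv2.imwrite("pics/"+name+".png",cv2.resize(im,(800,600),interpolation=cv2.INTER_CUBIC)); return c,im
def load(name):
    import json; return json.load(open(name+".json")),cv2.imread(name+"_raw.png")
E
python3 - <<'E'
from h import *
s=telemetry.observe(); print(s["time"],s["tcp_pos"],s["tcp_rot"],s["q"])
c,im=snap("w1")
for f,nm,z in((red,"red",.036),(green,"green",.049)):
    for ce,st,m in blobs(f(im),30): print(nm,ce.round(1),st,onz(c,ce,z).round(4))
E
```

```text
0.2 [0.25292648 0.57125027 0.214162  ] [-6.50024783e-01 -3.07343488e+00  1.19268124e-03] [ 1.15157460e+00  3.53404493e-01  1.63379268e+00  8.16178510e-06
  1.15517360e+00 -2.37238833e-03]
red [130.6 368.7] [127 365   8   7  43] [0.4491 0.2599 0.036 ]
```

View pics/w1.png

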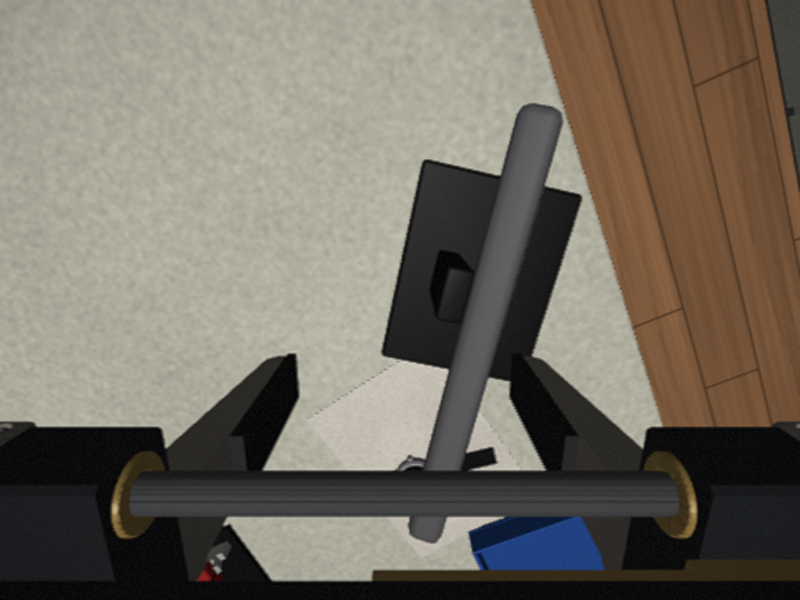

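The view shows the area behind the tool, with a lamp stand at (480,280) and the rest only peeking in at the bottom left (210,570). The move was refused, so I'll try again with all six keys in each row.

Request:
servo_tool([
  {"dx":-1.97,"dy":-2.29,"dz":-0.61,"ax":0,"ay":0,"az":-1.706},
  {"dx":-1.97,"dy":-2.29,"dz":-0.61,"ax":0,"ay":0,"az":-1.706},
  {"dx":-1.97,"dy":-2.29,"dz":-0.61,"ax":0,"ay":0,"az":-1.706},
  {"dx":-1.97,"dy":-2.29,"dz":-0.61,"ax":0,"ay":0,"az":-1.706},
  {"dx":-1.97,"dy":-2.29,"dz":-0.61,"ax":0,"ay":0,"az":-1.706},
  {"dx":-1.97,"dy":-2.29,"dz":-0.61,"ax":0,"ay":0,"az":-1.706},
  {"dx":-1.97,"dy":-2.29,"dz":-0.61,"ax":0,"ay":0,"az":-1.706},
  {"dx":-1.97,"dy":-2.29,"dz":-0.61,"ax":0,"ay":0,"az":-1.706},
  {"dx":-1.97,"dy":-2.29,"dz":-0.61,"ax":0,"ay":0,"az":-1.706},
  {"dx":-1.97,"dy":-2.29,"dz":-0.61,"ax":0,"ay":0,"az":-1.706},
  {"dx":-1.97,"dy":-2.29,"dz":-0.61,"ax":0,"ay":0,"az":-1.706},
  {"dx":-1.97,"dy":-2.29,"dz":-0.61,"ax":0,"ay":0,"az":-1.706},
  {"dx":-1.97,"dy":-2.29,"dz":-0.61,"ax":0,"ay":0,"az":-1.706},
  {"dx":-1.97,"dy":-2.29,"dz":-0.61,"ax":0,"ay":0,"az":-1.706},
])

```text
time: 1.42
tcp_pos: [0.4501, 0.199, 0.3004]
tcp_rot: [-0.002, 3.141, 0.0]
contact_force: [1.0, 0.6, 0.1]
opening: 0.092
```

Request:
servo_tool([
  {"dx":-2.83,"dy":-0.83,"dz":-0.5,"ax":0,"ay":0,"az":0},
  {"dx":-2.83,"dy":-0.83,"dz":-0.5,"ax":0,"ay":0,"az":0},
  {"dx":-2.83,"dy":-0.83,"dz":-0.5,"ax":0,"ay":0,"az":0},
  {"dx":-2.83,"dy":-0.83,"dz":-0.5,"ax":0,"ay":0,"az":0},
  {"dx":-2.83,"dy":-0.83,"dz":-0.5,"ax":0,"ay":0,"az":0},
  {"dx":-2.83,"dy":-0.83,"dz":-0.5,"ax":0,"ay":0,"az":0},
  {"dx":0,"dy":0,"dz":0,"ax":0,"ay":0,"az":0},
  {"dx":0,"dy":0,"dz":0,"ax":0,"ay":0,"az":0},
])

```text
time: 2.08
tcp_pos: [0.62, 0.1501, 0.3293]
tcp_rot: [-0.002, -3.141, 0.0]
contact_force: [-1.4, 0.4, -0.6]
opening: 0.092
```

```bash
python3 - <<'E'
from h import *
s=telemetry.observe(); print(s["time"],s["tcp_pos"],s["tcp_rot"],s["q"])
c,im=snap("w2")
for f,nm,z in((red,"red",.036),(green,"green",.049)):
    for ce,st,m in blobs(f(im),30): print(nm,ce.round(1),st,onz(c,ce,z).round(4))
E
```

```text
2.0833 [0.62001086 0.15014565 0.32934518] [-2.10951660e-03 -3.14076980e+00  1.70305086e-04] [ 2.35191980e-01  2.91766248e-01  1.46596913e+00  8.81979741e-05
  1.38468200e+00 -1.33427739e+00]
red [331.4  74.9] [326  49  11  53 476] [0.4728 0.2657 0.036 ]
red [ 17.5 116.8] [   0   58   37  103 1340] [ 0.5349 -0.2388  0.036 ]
red [431.4 233.9] [418 225  28  19 335] [0.7408 0.468  0.036 ]
red [438.  261.1] [ 401  238  101   49 2119] [0.7962 0.4901 0.036 ]
green [10.6 84.8] [  4  78  14  15 166] [ 0.4882 -0.227   0.049 ]
```

View pics/w2.png

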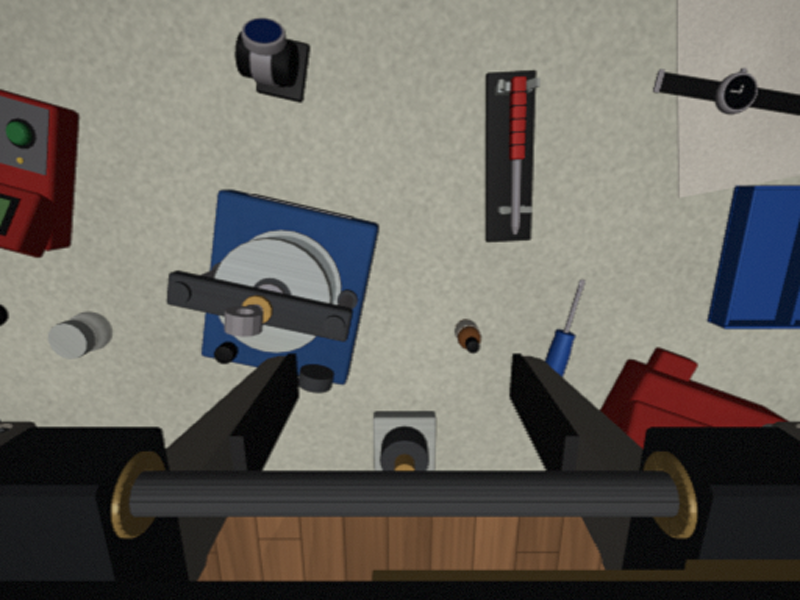

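The wrist view shows the bar with its handle at about (518,118) and tip at (515,232), the eye at (243,318), and the key at (18,133).

```bash
python3 - <<'E'
from h import *
c,im=load("w2"); s=cv2.imread("scene_raw.png"); t=cv2.imread("top_raw.png")
R=lambda a,x,y,w,h,k:cv2.resize(a[y:y+h,x:x+w],(w*k,h*k),interpolation=cv2.INTER_CUBIC)
a=R(im,130,180,50,40,8); b=R(im,305,40,45,120,5)
d=R(s,238,180,50,40,8)
o=np.zeros((640,630,3),np.uint8); o[:320,:400]=a; o[320:640,:400]=d; o[:600,400:625]=b
cv2.imwrite("pics/crop1.png",o[:600])
E
```

```text
(no output)
```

View pics/crop1.png

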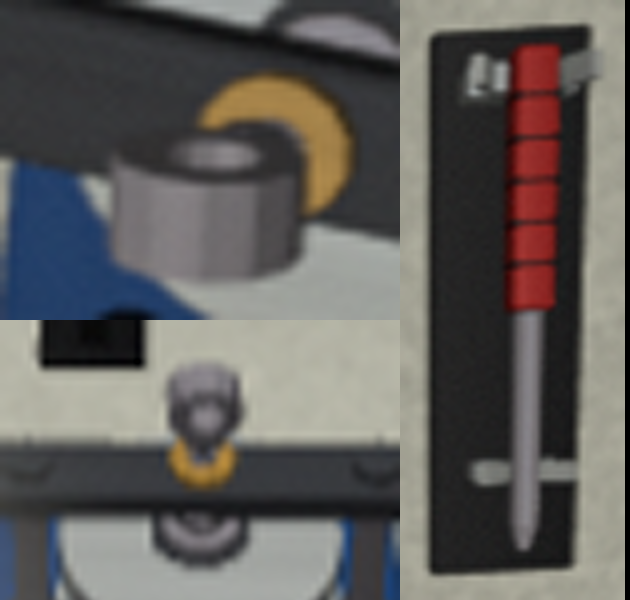

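The crops show the eye's near-face hole at wrist raw pixel (157.5,199.4). The eye's sides run roughly along image vertical, so the hole runs roughly along world x. In the scene view the far-face hole is at raw (263.6,191.5).

```bash
python3 - <<'E'
from h import *
c,im=load("w2"); s=optics.camera_info("scene")
P=lambda x,y:(130+x/8,180+y/8)
def head(a,b):
    n=np.cross(ray(c,P(*a))[1],ray(c,P(*b))[1]); d=np.cross(n,[0,0,1]); return np.degrees(np.arctan2(d[1],d[0]))%180
print("heads",head((112,155),(115,262)),head((305,165),(298,250)))
nf=onz(c,P(220,155),.173); ff=onz(s,(263.6,191.5),.173); print("near",nf,"far",ff)
print("tri as check",tri((c,P(220,155)),(s,(263.6,191.5))))
# face ellipse ends
for u in((112,158),(305,168)): print("face side",onz(c,P(*u),.173))
# tester yaw: bridge screws ends raw
Q=lambda x,y:(x/1.5625,y/1.5625)
a=onz(c,Q(181,288),.137);b=onz(c,Q(334,320),.137);print("bridge caps",a,b,(a+b)/2,np.linalg.norm(a-b),np.degrees(np.arctan2(*(b-a)[:2][::-1])))
# bar
m=red(im); ys,xs=np.where(m); k=(xs>320)&(xs<345)&(ys<110)
bb=(305,40); B=lambda x,y:(bb[0]+(x-400)/5,bb[1]+y/5)
for nm,u,z in(("rear",B(539,46),.043),("front",B(531,308),.043),("hc",B(534,180),.043),("tip",B(524,548),.036),("rodstart",B(528,312),.040)):
    print(nm,onz(c,u,z))
for nm,u in(("pl",(432,36)),("pr",(590,28)),("bl",(432,573)),("br",(573,566))): print(nm,onz(c,B(*u),.008))
print("key",onz(c,(10.6,84.8),.047))
E
```

```text
heads 174.91188413798815 170.31389215167178
near [0.63491962 0.02651218 0.173     ] far [0.65102246 0.02241815 0.173     ]
tri as check [0.63898221 0.02381845 0.16144663]
face side [0.63538881 0.00969917 0.173     ]
face side [0.63703549 0.03950749 0.173     ]
bridge caps [ 0.62403446 -0.04164076  0.137     ] [0.65325501 0.08988371 0.137     ] [0.63864473 0.02412148 0.137     ] 0.13473131422003173 77.47414326952219
rear [0.43837103 0.26354528 0.043     ]
front [0.51258814 0.26652754 0.043     ]
hc [0.47542711 0.26475509 0.043     ]
tip [0.58809547 0.27145099 0.036     ]
rodstart [0.51360305 0.26641817 0.04      ]
pl [0.42761608 0.23742241 0.008     ]
pr [0.42535194 0.2881573  0.008     ]
bl [0.59978352 0.24647458 0.008     ]
br [0.59734852 0.29661158 0.008     ]
key [ 0.48799274 -0.22870199  0.047     ]
```

```bash
python3 -c "
from h import *
go([.4755,.2653,.12],183,13)
go([.4755,.2653,.021],183,4,[.4755,.2653,.12],down(183))"
```

```text
13 rows: d [1.081 0.909 1.611] a [-0.    -0.007 -0.234]
4 rows: d [0.    0.    2.475] a [0. 0. 0.]
```

Request:
servo_tool([
  {"dx":1.081,"dy":0.909,"dz":1.611,"ax":0,"ay":0,"az":-0.234},
  {"dx":1.081,"dy":0.909,"dz":1.611,"ax":0,"ay":0,"az":-0.234},
  {"dx":1.081,"dy":0.909,"dz":1.611,"ax":0,"ay":0,"az":-0.234},
  {"dx":1.081,"dy":0.909,"dz":1.611,"ax":0,"ay":0,"az":-0.234},
  {"dx":1.081,"dy":0.909,"dz":1.611,"ax":0,"ay":0,"az":-0.234},
  {"dx":1.081,"dy":0.909,"dz":1.611,"ax":0,"ay":0,"az":-0.234},
  {"dx":1.081,"dy":0.909,"dz":1.611,"ax":0,"ay":0,"az":-0.234},
  {"dx":1.081,"dy":0.909,"dz":1.611,"ax":0,"ay":0,"az":-0.234},
  {"dx":1.081,"dy":0.909,"dz":1.611,"ax":0,"ay":0,"az":-0.234},
  {"dx":1.081,"dy":0.909,"dz":1.611,"ax":0,"ay":0,"az":-0.234},
  {"dx":1.081,"dy":0.909,"dz":1.611,"ax":0,"ay":0,"az":-0.234},
  {"dx":1.081,"dy":0.909,"dz":1.611,"ax":0,"ay":0,"az":-0.234},
  {"dx":1.081,"dy":0.909,"dz":1.611,"ax":0,"ay":0,"az":-0.234},
  {"dx":0,"dy":0,"dz":0,"ax":0,"ay":0,"az":0},
  {"dx":0,"dy":0,"dz":0,"ax":0,"ay":0,"az":0},
], jaw=0.45)

```text
time: 3.38
tcp_pos: [0.4743, 0.2654, 0.1204]
tcp_rot: [0.086, -3.139, 0.001]
contact_force: [0.4, -0.3, 0.7]
opening: 0.0505
```

```bash
python3 - <<'E'
from h import *
s=telemetry.observe(); print(s["time"],s["tcp_pos"],s["tcp_rot"],s["q"],s["opening"])
c,im=snap("w3")
for ce,st,m in blobs(red(im),60):
    ys,xs=np.where(m); print(ce.round(1),st,onz(c,ce,.043).round(4))
go([.4755,.2653,.021],183,6)
E
```

```text
3.3833 [0.47433175 0.26535744 0.1204369 ] [ 8.64596509e-02 -3.13883667e+00  1.42157416e-03] [ 5.07351103e-01  3.40746133e-01  1.89096680e+00 -1.02125027e-04
  9.11686080e-01 -1.11845893e+00] 0.050478149250531186
[256.1 176.2] [249 169  15  15 203] [0.4444 0.2632 0.043 ]
[255.9 213.8] [249 185  15  60 835] [0.4809 0.265  0.043 ]
6 rows: d [ 0.003 -0.003  1.671] a [-0.     0.002  0.019]
```

View pics/w3.png

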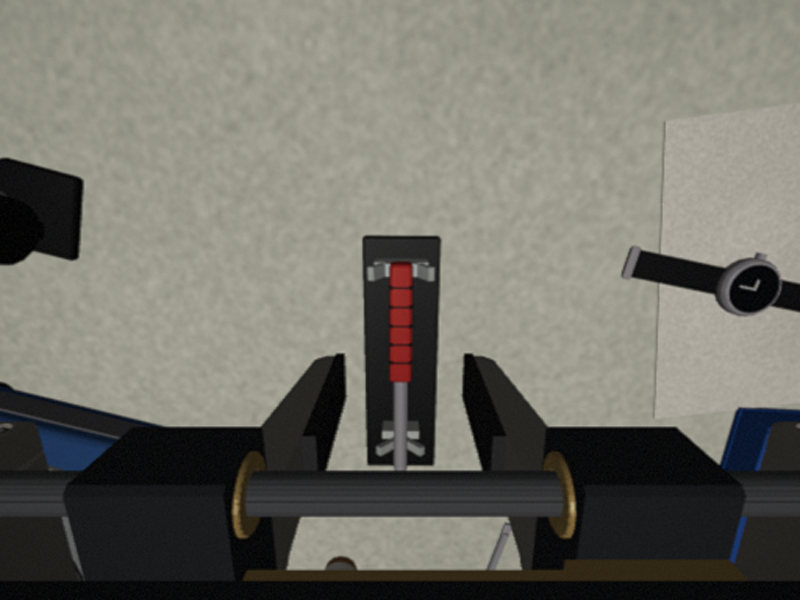

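The handle runs along column 400 from row 263 to 380, midway between the fingers, and the rest is clear. Next I descend, grip and lift.

Request:
servo_tool([
  {"dx":0,"dy":0,"dz":1.67,"ax":0,"ay":0,"az":0},
  {"dx":0,"dy":0,"dz":1.67,"ax":0,"ay":0,"az":0},
  {"dx":0,"dy":0,"dz":1.67,"ax":0,"ay":0,"az":0},
  {"dx":0,"dy":0,"dz":1.67,"ax":0,"ay":0,"az":0},
  {"dx":0,"dy":0,"dz":1.67,"ax":0,"ay":0,"az":0},
  {"dx":0,"dy":0,"dz":1.57,"ax":0,"ay":0,"az":0},
  {"dx":0,"dy":0,"dz":0,"ax":0,"ay":0,"az":0},
  {"dx":0,"dy":0,"dz":0,"ax":0,"ay":0,"az":0},
])

```text
time: 4.1
tcp_pos: [0.4766, 0.2651, 0.022]
tcp_rot: [-0.083, 3.14, -0.0]
contact_force: [0.9, 0.6, 0.4]
opening: 0.0505
```

Request:
servo_tool([
  {"dx":0,"dy":0,"dz":0,"ax":0,"ay":0,"az":0},
  {"dx":0,"dy":0,"dz":0,"ax":0,"ay":0,"az":0},
  {"dx":0,"dy":0,"dz":0,"ax":0,"ay":0,"az":0},
  {"dx":0,"dy":0,"dz":0,"ax":0,"ay":0,"az":0},
  {"dx":0,"dy":0,"dz":0,"ax":0,"ay":0,"az":0},
  {"dx":0,"dy":0,"dz":0,"ax":0,"ay":0,"az":0},
  {"dx":0,"dy":0,"dz":0,"ax":0,"ay":0,"az":0},
  {"dx":0,"dy":0,"dz":0,"ax":0,"ay":0,"az":0},
], jaw=1, grip_force=40)

```text
time: 4.77
tcp_pos: [0.4761, 0.2654, 0.0217]
tcp_rot: [-0.083, 3.14, 0.0]
contact_force: [-0.7, -1.7, 5.4]
opening: 0.0135
```

```bash
python3 - <<'E'
from h import *
s=telemetry.observe(); print(s)
E
```

```text
{'time': 4.7667, 'q': array([ 5.05691255e-01,  4.91764128e-01,  1.94243159e+00,  5.16034375e-05,
        7.07192306e-01, -1.11777027e+00]), 'dq': array([ 0.00091127,  0.00025513, -0.00064654,  0.00017177,  0.00126188,
       -0.0005049 ]), 'effort': array([ 9.77094434e-01, -5.41618073e+01, -2.09725356e+01, -4.55094769e-02,
       -3.96241620e-01, -3.78121426e-01]), 'tcp_pos': array([0.47612633, 0.26536686, 0.02167048]), 'tcp_rot': array([-8.26507841e-02,  3.14033909e+00,  1.94971522e-04]), 'contact_force': array([-0.66291446, -1.67392472,  5.37064295]), 'torque': array([-0.25647631,  0.19335662, -0.38963127]), 'opening': 0.013547101098103372}
```

```bash
python3 -c "
from h import *
go([.4761,.2654,.20],183,5)
go([.70,.05,.25],173,14,[.4761,.2654,.20],down(183))"
```

```text
5 rows: d [ 0.000e+00  1.000e-03 -3.567e+00] a [0.001 0.002 0.003]
14 rows: d [-1.645 -1.494 -0.357] a [0.    0.    0.714]
```

Request:
servo_tool([
  {"dx":0,"dy":0,"dz":-0.8,"ax":0,"ay":0,"az":0},
  {"dx":0,"dy":0,"dz":-2.13,"ax":0,"ay":0,"az":0},
  {"dx":0,"dy":0,"dz":-2.5,"ax":0,"ay":0,"az":0},
  {"dx":0,"dy":0,"dz":-2.5,"ax":0,"ay":0,"az":0},
  {"dx":0,"dy":0,"dz":-2.5,"ax":0,"ay":0,"az":0},
  {"dx":0,"dy":0,"dz":-2.5,"ax":0,"ay":0,"az":0},
  {"dx":0,"dy":0,"dz":-2.5,"ax":0,"ay":0,"az":0},
  {"dx":0,"dy":0,"dz":-2.4,"ax":0,"ay":0,"az":0},
])

```text
time: 5.43
tcp_pos: [0.4756, 0.2653, 0.2013]
tcp_rot: [0.084, -3.14, -0.0]
contact_force: [0.1, 0.0, -1.0]
opening: 0.0137
```

Request:
servo_tool([
  {"dx":-1.645,"dy":-1.494,"dz":-0.357,"ax":0,"ay":0,"az":0.714},
  {"dx":-1.645,"dy":-1.494,"dz":-0.357,"ax":0,"ay":0,"az":0.714},
  {"dx":-1.645,"dy":-1.494,"dz":-0.357,"ax":0,"ay":0,"az":0.714},
  {"dx":-1.645,"dy":-1.494,"dz":-0.357,"ax":0,"ay":0,"az":0.714},
  {"dx":-1.645,"dy":-1.494,"dz":-0.357,"ax":0,"ay":0,"az":0.714},
  {"dx":-1.645,"dy":-1.494,"dz":-0.357,"ax":0,"ay":0,"az":0.714},
  {"dx":-1.645,"dy":-1.494,"dz":-0.357,"ax":0,"ay":0,"az":0.714},
  {"dx":-1.645,"dy":-1.494,"dz":-0.357,"ax":0,"ay":0,"az":0.714},
  {"dx":-1.645,"dy":-1.494,"dz":-0.357,"ax":0,"ay":0,"az":0.714},
  {"dx":-1.645,"dy":-1.494,"dz":-0.357,"ax":0,"ay":0,"az":0.714},
  {"dx":-1.645,"dy":-1.494,"dz":-0.357,"ax":0,"ay":0,"az":0.714},
  {"dx":-1.645,"dy":-1.494,"dz":-0.357,"ax":0,"ay":0,"az":0.714},
  {"dx":-1.645,"dy":-1.494,"dz":-0.357,"ax":0,"ay":0,"az":0.714},
  {"dx":-1.645,"dy":-1.494,"dz":-0.357,"ax":0,"ay":0,"az":0.714},
  {"dx":0,"dy":0,"dz":0,"ax":0,"ay":0,"az":0},
  {"dx":0,"dy":0,"dz":0,"ax":0,"ay":0,"az":0},
])

```text
time: 6.77
tcp_pos: [0.7002, 0.0494, 0.2495]
tcp_rot: [-0.192, -3.135, -0.0]
contact_force: [-0.3, 0.9, -1.3]
opening: 0.0135
```

```bash
python3 - <<'E'
from h import *
s=telemetry.observe(); print(s["time"],s["tcp_pos"],s["tcp_rot"],s["opening"])
c,im=snap("w4")
e=proj(c,[.641,.0243,.173]); print("eye exp",e, np.array(c["R"])@[.641,.0243,.173]+c["t"])
x,y=int(e[0])-50,int(e[1])-37; print("origin",x,y)
a=cv2.resize(im[y:y+75,x:x+100],(800,600),interpolation=cv2.INTER_CUBIC)
a[:192,:256]=cv2.resize(im,(256,192)); cv2.imwrite("pics/w4c.png",a)
E
```

```text
6.7667 [0.70015611 0.04939105 0.2494695 ] [-1.92182325e-01 -3.13510428e+00 -9.33286294e-05] 0.013462997158381479
eye exp [220.79755254 148.22188893] [-0.03330908 -0.04472086  0.24352182]
origin 170 111
```

View pics/w4c.png

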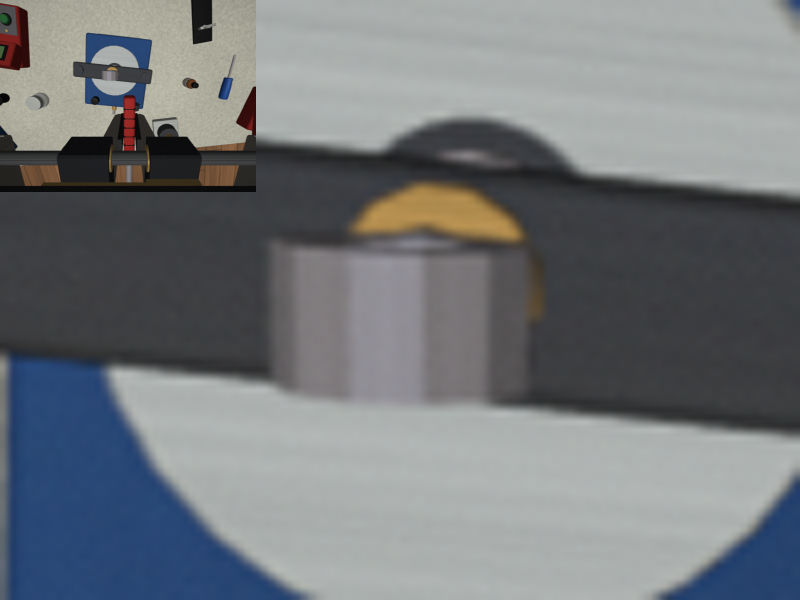

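The eye seen from above has side edges at crop columns 270 and 528 and rows 245 to 402. Its facets run almost exactly along image vertical, so the hole is nearly aligned with the tool's heading.

```bash
python3 - <<'E'
from h import *
c,_=load("w4"); P=lambda x,y:(170+x/8,111+y/8)
def head(a,b):
    n=np.cross(ray(c,P(*a))[1],ray(c,P(*b))[1]); d=np.cross(n,[0,0,1]); return (np.degrees(np.arctan2(d[1],d[0]))+90)%180-90
for a,b in (((270,245),(275,385)),((528,250),(527,400)),((350,248),(350,400)),((425,248),(423,402)),((490,248),(490,402))): print(head(a,b))
for y in(243,322,402): print(onz(c,P(399.5,y),.187))
print(onz(c,P(270,320),.173),onz(c,P(528,320),.173))
# bar in w4: handle axis vs. tool
_,im=load("w4")
for ce,st,m in blobs(red(im),60): 
    if st[1]>150 and 230<ce[0]<290: print(ce,st,onz(c,ce,.2495+.0143+.007), cv2.fitLine(np.argwhere(m)[:,::-1].astype(np.float32),cv2.DIST_L2,0,.01,.01).ravel())
s=telemetry.observe();R=Rn.from_rotvec(s["tcp_rot"]).as_matrix();print("bar heading",np.degrees(np.arctan2(*(-R[:2,0])[::-1])))
E
```

```text
-8.055241907009929
-8.666085126283974
-9.56049442773724
-9.77640993560783
-8.551586665878517
[0.63420809 0.02653102 0.187     ]
[0.64226715 0.02522517 0.187     ]
[0.65059185 0.02387627 0.187     ]
[0.64156792 0.00881512 0.173     ] [0.64507136 0.03737132 0.173     ]
[258.4595525  204.95869191] [247 192  24  26 581] [0.66719585 0.05476462 0.2708    ] [2.3916350e-01 9.7097933e-01 2.5845956e+02 2.0495869e+02]
[258.21254802 237.18053777] [247 219  24  37 781] [0.68690003 0.05220531 0.2708    ] [ 2.3791051e-02 -9.9971694e-01  2.5821255e+02  2.3718054e+02]
[257.86563877 278.13876652] [247 257  23  45 908] [0.71404049 0.04865967 0.2708    ] [ 9.4283177e-03 -9.9995553e-01  2.5786563e+02  2.7813876e+02]
bar heading -6.9689676246147645
```

```bash
python3 -c "
from h import *
go([.4963,.0459,.22],171.1,9)
go([.4963,.0459,.1587],171.1,4,[.4963,.0459,.22],down(171.1))"
```

```text
9 rows: d [ 2.231 -0.354  0.327] a [ 0.001 -0.008  0.215]
4 rows: d [0.    0.    1.532] a [0. 0. 0.]
```

Request:
servo_tool([
  {"dx":2.231,"dy":-0.354,"dz":0.327,"ax":0,"ay":0,"az":0.215},
  {"dx":2.231,"dy":-0.354,"dz":0.327,"ax":0,"ay":0,"az":0.215},
  {"dx":2.231,"dy":-0.354,"dz":0.327,"ax":0,"ay":0,"az":0.215},
  {"dx":2.231,"dy":-0.354,"dz":0.327,"ax":0,"ay":0,"az":0.215},
  {"dx":2.231,"dy":-0.354,"dz":0.327,"ax":0,"ay":0,"az":0.215},
  {"dx":2.231,"dy":-0.354,"dz":0.327,"ax":0,"ay":0,"az":0.215},
  {"dx":2.231,"dy":-0.354,"dz":0.327,"ax":0,"ay":0,"az":0.215},
  {"dx":2.231,"dy":-0.354,"dz":0.327,"ax":0,"ay":0,"az":0.215},
  {"dx":2.231,"dy":-0.354,"dz":0.327,"ax":0,"ay":0,"az":0.215},
  {"dx":0,"dy":0,"dz":0,"ax":0,"ay":0,"az":0},
])

```text
time: 7.65
tcp_pos: [0.4914, 0.0465, 0.2192]
tcp_rot: [-0.241, -3.128, 0.001]
contact_force: [-1.1, -0.7, -1.6]
opening: 0.0136
```

Request:
servo_tool([
  {"dx":0,"dy":0,"dz":1.53,"ax":0,"ay":0,"az":0},
  {"dx":0,"dy":0,"dz":1.53,"ax":0,"ay":0,"az":0},
  {"dx":0,"dy":0,"dz":1.53,"ax":0,"ay":0,"az":0},
  {"dx":0,"dy":0,"dz":1.53,"ax":0,"ay":0,"az":0},
  {"dx":0,"dy":0,"dz":0,"ax":0,"ay":0,"az":0},
  {"dx":0,"dy":0,"dz":0,"ax":0,"ay":0,"az":0},
])

```text
time: 8.15
tcp_pos: [0.4962, 0.0463, 0.1588]
tcp_rot: [-0.242, -3.131, 0.0]
contact_force: [-0.2, 0.3, -1.2]
opening: 0.0136
```

```bash
python3 - <<'E'
from h import *
s=telemetry.observe(); print(s["time"],s["tcp_pos"],s["tcp_rot"],s["contact_force"],s["torque"])
R=[]
for n in("scene","top"):
    c,im=snap("p_"+n,n); e=proj(c,[.61,.03,.173]); x,y=int(e[0])-33,int(e[1])-25
    print(n,x,y); R.append(cv2.resize(im[y:y+50,x:x+67],(400,300),interpolation=cv2.INTER_CUBIC))
cv2.imwrite("pics/p.png",np.hstack(R))
go([.4963+.0494,.0459-.0077,.1587],171.1,5)
E
```

```text
8.15 [0.49620191 0.04633808 0.15875062] [-2.41853070e-01 -3.13064410e+00  2.50365744e-04] [-0.20546558  0.31891545 -1.18418598] [0.03698625 0.05440125 0.02993422]
scene 229 156
top 203 166
5 rows: d [-0.98  -0.01   0.024] a [0.003 0.011 0.009]
```

View pics/p.png

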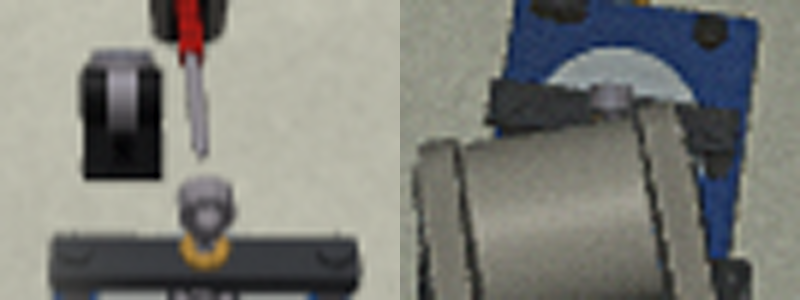

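The scene view shows the rod tip at (202,155) pointing at the eye's hole at (207,210). I'll insert in small steps and watch the force.

Request:
servo_tool([
  {"dx":-0.6,"dy":0,"dz":0,"ax":0,"ay":0,"az":0},
  {"dx":-0.6,"dy":0,"dz":0,"ax":0,"ay":0,"az":0},
  {"dx":-0.6,"dy":0,"dz":0,"ax":0,"ay":0,"az":0},
  {"dx":-0.6,"dy":0,"dz":0,"ax":0,"ay":0,"az":0},
  {"dx":-0.4,"dy":0,"dz":0,"ax":0,"ay":0,"az":0},
  {"dx":-0.4,"dy":0,"dz":0,"ax":0,"ay":0,"az":0},
  {"dx":-0.4,"dy":0,"dz":0,"ax":0,"ay":0,"az":0},
])

```text
time: 8.83
tcp_pos: [0.5328, 0.0402, 0.1589]
tcp_rot: [-0.244, -3.132, 0.0]
contact_force: [-1.1, 1.0, -0.9]
opening: 0.0134
```

Request:
servo_tool([
  {"dx":-0.3,"dy":0,"dz":0,"ax":0,"ay":0,"az":0},
  {"dx":0,"dy":0,"dz":0,"ax":0,"ay":0,"az":0},
])

```text
time: 9.0
tcp_pos: [0.536, 0.0397, 0.1589]
tcp_rot: [0.244, 3.132, -0.0]
contact_force: [-0.5, -0.3, -1.2]
opening: 0.0139
```

```bash
python3 - <<'E'
from h import *
s=telemetry.observe(); print(s["time"],s["tcp_pos"],s["contact_force"],s["torque"])
E
```

```text
9.0 [0.53596757 0.03974076 0.15892504] [-0.47596792 -0.267649   -1.22075374] [ 0.06450718  0.03293415 -0.01234819]
```

No contact force so far and the tip is past the near face, so I carry on.

Request:
servo_tool([
  {"dx":-0.5,"dy":0,"dz":0,"ax":0,"ay":0,"az":0},
  {"dx":-0.5,"dy":0,"dz":0,"ax":0,"ay":0,"az":0},
  {"dx":-0.5,"dy":0,"dz":0,"ax":0,"ay":0,"az":0},
  {"dx":-0.5,"dy":0,"dz":0,"ax":0,"ay":0,"az":0},
  {"dx":0,"dy":0,"dz":0,"ax":0,"ay":0,"az":0},
  {"dx":0,"dy":0,"dz":0,"ax":0,"ay":0,"az":0},
])

```text
time: 9.5
tcp_pos: [0.5554, 0.0367, 0.1589]
tcp_rot: [-0.244, -3.132, 0.0]
contact_force: [0.1, 1.0, -1.9]
opening: 0.0137
```

```bash
python3 - <<'E'
from h import *
s=telemetry.observe(); print(s["time"],s["tcp_pos"],s["tcp_rot"],s["contact_force"],s["torque"])
p=s["tcp_pos"]; R=Rn.from_rotvec(s["tcp_rot"]).as_matrix()
E=np.array([.6425,.0233,p[2]]); print("tool-frame eye",R.T@(E-p))
for n in(6,):
  for a in (36,):
    Rz=Rn.from_rotvec([0,0,-np.radians(a)]).as_matrix()
    go(E+Rz@(p-E),Rz@R,n)
im=[]
for n in("scene",):
    c,a=snap("q_"+n,n); e=proj(c,[.62,.03,.173]); x,y=int(e[0])-33,int(e[1])-25
    im.append(cv2.resize(a[y:y+50,x:x+67],(536,400),interpolation=cv2.INTER_CUBIC))
cv2.imwrite("pics/q.png",np.hstack(im))
E
```

```text
9.5 [0.55538001 0.03670331 0.15891321] [-2.43545585e-01 -3.13202484e+00  7.78312120e-07] [ 0.05683501  1.0360923  -1.88894249] [0.03437377 0.11079105 0.01342295]
tool-frame eye [-8.81447112e-02  2.25239445e-04 -9.93418959e-06]
6 rows: d [-0.046  0.921 -0.   ] a [-1.e-03  0.e+00  6.e+00]
```

View pics/q.png

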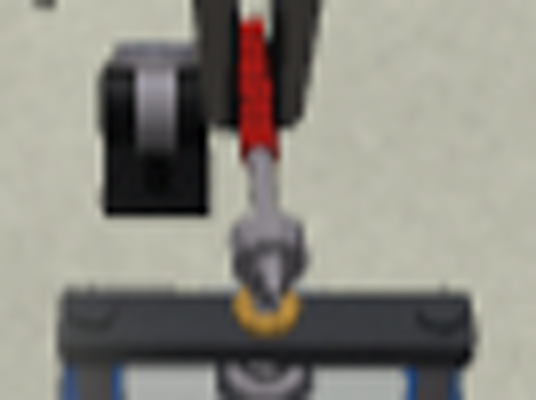

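The rod is through the eye, with its tip at (268,300) beyond the hole. I now turn clockwise about the eye.

Request:
servo_tool([
  {"dx":-0.02,"dy":0.615,"dz":0,"ax":0,"ay":0,"az":4},
  {"dx":-0.02,"dy":0.615,"dz":0,"ax":0,"ay":0,"az":4},
  {"dx":-0.02,"dy":0.615,"dz":0,"ax":0,"ay":0,"az":4},
  {"dx":-0.02,"dy":0.615,"dz":0,"ax":0,"ay":0,"az":4},
  {"dx":-0.02,"dy":0.615,"dz":0,"ax":0,"ay":0,"az":4},
  {"dx":-0.02,"dy":0.615,"dz":0,"ax":0,"ay":0,"az":4},
  {"dx":-0.02,"dy":0.615,"dz":0,"ax":0,"ay":0,"az":4},
  {"dx":-0.02,"dy":0.615,"dz":0,"ax":0,"ay":0,"az":4},
], grip_force=50)

```text
time: 10.22
tcp_pos: [0.5753, 0.0812, 0.159]
tcp_rot: [-1.101, -2.942, 0.0]
contact_force: [0.6, -1.1, -1.4]
opening: 0.0133
```

```bash
cat > st.py <<'E'
from h import *
s=telemetry.observe(); R=Rn.from_rotvec(s["tcp_rot"]).as_matrix()
print(s["time"],s["tcp_pos"].round(4),"bar head",np.degrees(np.arctan2(-R[1,0],-R[0,0])).round(2),"F tool",(R.T@s["contact_force"]).round(2),"T",s["torque"].round(3),"q6",s["q"][5],s["opening"])
print("eye in tool",R.T@(np.array([.6425,.0233,s["tcp_pos"][2]])-s["tcp_pos"]))
E
python3 st.py
```

```text
10.2167 [0.5753 0.0812 0.159 ] bar head -41.05 F tool [-1.16 -0.46  1.44] T [ 0.039 -0.079  0.304] q6 -0.7166174670219218 0.013281770118792032
eye in tool [-8.86648161e-02  4.61092325e-04 -2.41254429e-06]
```

Request:
servo_tool([
  {"dx":-0.02,"dy":0.615,"dz":0,"ax":0,"ay":0,"az":4},
  {"dx":-0.02,"dy":0.615,"dz":0,"ax":0,"ay":0,"az":4},
  {"dx":-0.02,"dy":0.615,"dz":0,"ax":0,"ay":0,"az":4},
  {"dx":-0.02,"dy":0.615,"dz":0,"ax":0,"ay":0,"az":4},
])

```text
time: 10.55
tcp_pos: [0.594, 0.0976, 0.159]
tcp_rot: [1.5, 2.76, 0.001]
contact_force: [1.9, 1.2, -2.0]
opening: 0.0134
```

```bash
python3 st.py
```

```text
10.55 [0.594  0.0976 0.159 ] bar head -57.04 F tool [-0.    2.28  2.03] T [ 0.214 -0.122  0.4  ] q6 -0.4152108519662876 0.013425423240869563
eye in tool [-8.87105727e-02  2.40816031e-04 -1.26860719e-05]
```

Request:
servo_tool([
  {"dx":-0.02,"dy":0.615,"dz":0,"ax":0,"ay":0,"az":4},
  {"dx":-0.02,"dy":0.615,"dz":0,"ax":0,"ay":0,"az":4},
])

```text
time: 10.72
tcp_pos: [0.6049, 0.1037, 0.159]
tcp_rot: [1.689, 2.649, 0.001]
contact_force: [1.7, 1.2, -2.9]
opening: 0.0134
```

```bash
python3 st.py
```

```text
10.7167 [0.6049 0.1037 0.159 ] bar head -65.04 F tool [0.41 2.07 2.88] T [ 0.429 -0.223  0.439] q6 -0.2688265966469441 0.01339956481549429
eye in tool [-8.87929785e-02  1.27894680e-04 -2.78438201e-05]
```

Request:
servo_tool([
  {"dx":-0.02,"dy":0.615,"dz":0,"ax":0,"ay":0,"az":4},
  {"dx":-0.02,"dy":0.615,"dz":0,"ax":0,"ay":0,"az":4},
])

```text
time: 10.88
tcp_pos: [0.6162, 0.1082, 0.1589]
tcp_rot: [-1.869, -2.525, -0.001]
contact_force: [-1.4, 1.0, -2.7]
opening: 0.0133
```

```bash
python3 st.py
```

```text
10.8833 [0.6162 0.1082 0.1589] bar head -73.03 F tool [ 1.39 -1.08  2.69] T [0.306 0.277 0.636] q6 -0.1253658007592711 0.01331443906739922
eye in tool [-8.88486282e-02  3.44467083e-04 -4.48066222e-05]
```

Request:
servo_tool([
  {"dx":-0.01,"dy":0.46,"dz":0,"ax":0,"ay":0,"az":3},
])

```text
time: 10.97
tcp_pos: [0.62, 0.1094, 0.1586]
tcp_rot: [-1.934, -2.474, 0.001]
contact_force: [-4.1, 0.9, -0.4]
opening: 0.014
```

```bash
python3 st.py
```

```text
10.9667 [0.62   0.1094 0.1586] bar head -76.02 F tool [ 1.84 -3.75  0.38] T [0.223 0.644 0.785] q6 -0.07227703424688084 0.014012861959599996
eye in tool [-8.89651646e-02  1.04086097e-03 -5.36406114e-05]
```

Request:
servo_tool([
  {"dx":-0.01,"dy":0.31,"dz":0,"ax":0,"ay":0,"az":2},
  {"dx":0,"dy":0,"dz":0,"ax":0,"ay":0,"az":0},
])

```text
time: 11.13
tcp_pos: [0.6225, 0.11, 0.1584]
tcp_rot: [-1.973, -2.442, 0.003]
contact_force: [-3.3, 3.1, -1.4]
opening: 0.0132
```

```bash
python3 st.py; python3 - <<'E'
from h import *
c,a=snap("r_scene","scene"); e=proj(c,[.635,.05,.173]); x,y=int(e[0])-33,int(e[1])-25
c2,b=snap("r_top","top"); f=proj(c2,[.635,.05,.173]); X,Y=int(f[0])-33,int(f[1])-25
cv2.imwrite("pics/r.png",np.hstack([cv2.resize(i,(400,300),interpolation=cv2.INTER_CUBIC) for i in(a[y:y+50,x:x+67],b[Y:Y+50,X:X+67])]))
E
```

```text
11.1333 [0.6225 0.11   0.1584] bar head -77.89 F tool [ 3.68 -2.58  1.38] T [0.511 0.682 0.831] q6 -0.03943658544586998 0.013201986940742408
eye in tool [-8.89501292e-02  1.39342914e-03 -6.37775162e-05]
```

View pics/r.png

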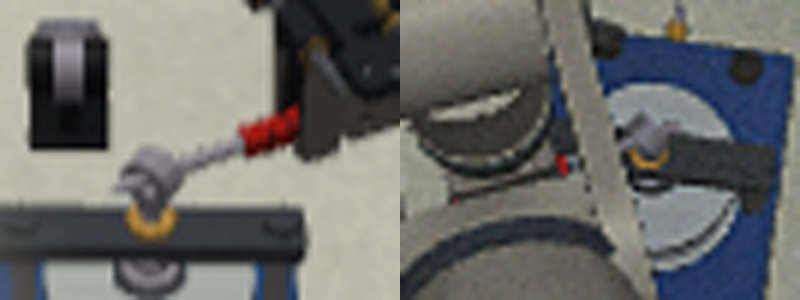

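The bar runs from upper right down through the eye (150,175), which has visibly turned. The torque is rising, so I push a little further to confirm the stop.

Request:
servo_tool([
  {"dx":-0.01,"dy":0.46,"dz":0,"ax":0,"ay":0,"az":3},
  {"dx":0,"dy":0,"dz":0,"ax":0,"ay":0,"az":0},
])

```text
time: 11.4
tcp_pos: [0.6261, 0.1108, 0.1583]
tcp_rot: [-2.036, -2.388, 0.004]
contact_force: [-7.8, 3.2, -0.2]
opening: 0.0138
```

```bash
python3 st.py
```

```text
11.4 [0.6261 0.1108 0.1583] bar head -80.92 F tool [ 4.34 -7.17  0.27] T [0.688 1.258 0.922] q6 0.013182720399231466 0.013767672516719159
eye in tool [-8.89641598e-02  2.36789810e-03 -8.61417377e-05]
```

Request:
servo_tool([
  {"dx":-0.01,"dy":0.46,"dz":0,"ax":0,"ay":0,"az":3},
  {"dx":0,"dy":0,"dz":0,"ax":0,"ay":0,"az":0},
])

```text
time: 11.57
tcp_pos: [0.6295, 0.1114, 0.158]
tcp_rot: [-2.097, -2.333, 0.007]
contact_force: [-10.7, 3.7, -0.7]
opening: 0.0141
```

```bash
python3 st.py
```

```text
11.5667 [0.6295 0.1114 0.158 ] bar head -83.91 F tool [  4.85 -10.23   0.77] T [0.7   1.828 1.027] q6 0.06516502406926772 0.014102578372823799
eye in tool [-8.89595608e-02  3.55611065e-03 -8.73923730e-05]
```

Fy has risen to 10 N at 89 mm, about 0.9 N m against the screw's 0.2 N m. The free swing of 64 degrees also matches 0.6 to 1.0 rad plus play, so the screw is firm. I back off to the middle of the play.

Request:
servo_tool([
  {"dx":-0.02,"dy":-0.615,"dz":0,"ax":0,"ay":0,"az":-4},
  {"dx":-0.02,"dy":-0.615,"dz":0,"ax":0,"ay":0,"az":-4},
  {"dx":-0.02,"dy":-0.615,"dz":0,"ax":0,"ay":0,"az":-4},
  {"dx":-0.02,"dy":-0.615,"dz":0,"ax":0,"ay":0,"az":-4},
  {"dx":-0.02,"dy":-0.615,"dz":0,"ax":0,"ay":0,"az":-4},
  {"dx":-0.02,"dy":-0.615,"dz":0,"ax":0,"ay":0,"az":-4},
  {"dx":-0.02,"dy":-0.615,"dz":0,"ax":0,"ay":0,"az":-4},
  {"dx":0,"dy":0,"dz":0,"ax":0,"ay":0,"az":0},
  {"dx":0,"dy":0,"dz":0,"ax":0,"ay":0,"az":0},
])

```text
time: 12.32
tcp_pos: [0.593, 0.0963, 0.1594]
tcp_rot: [1.474, 2.773, 0.001]
contact_force: [0.7, 0.2, -1.8]
opening: 0.0135
```

```bash
python3 st.py
```

```text
12.3167 [0.593  0.0963 0.1594] bar head -56.0 F tool [-0.22  0.69  1.82] T [0.221 0.017 0.073] q6 -0.43506885530694783 0.01353785254547417
eye in tool [-8.82330941e-02  2.41721798e-04  4.37958377e-05]
```

Request:
servo_tool([
  {"dx":0.5,"dy":0,"dz":0,"ax":0,"ay":0,"az":0},
  {"dx":0.7,"dy":0,"dz":0,"ax":0,"ay":0,"az":0},
  {"dx":0.7,"dy":0,"dz":0,"ax":0,"ay":0,"az":0},
  {"dx":0.7,"dy":0,"dz":0,"ax":0,"ay":0,"az":0},
  {"dx":0.7,"dy":0,"dz":0,"ax":0,"ay":0,"az":0},
  {"dx":0.7,"dy":0,"dz":0,"ax":0,"ay":0,"az":0},
  {"dx":1.0,"dy":0,"dz":0,"ax":0,"ay":0,"az":0},
  {"dx":1.0,"dy":0,"dz":0,"ax":0,"ay":0,"az":0},
  {"dx":0,"dy":0,"dz":0,"ax":0,"ay":0,"az":0},
])

```text
time: 13.07
tcp_pos: [0.5577, 0.1476, 0.159]
tcp_rot: [-1.47, -2.775, 0.0]
contact_force: [-0.6, 0.6, -1.1]
opening: 0.0135
```

```bash
python3 st.py; python3 -c "
from h import *
go([.53,.19,.21],150,8)
go([.4761,.2654,.12],183,10,[.53,.19,.21],down(150))"
```

```text
13.0667 [0.5577 0.1476 0.159 ] bar head -55.83 F tool [ 0.83 -0.14  1.13] T [0.083 0.065 0.011] q6 -0.3408210164935894 0.013508552356590977
eye in tool [-1.50505951e-01  3.79304416e-04 -1.02243312e-04]
8 rows: d [ 0.623  0.136 -0.638] a [-2.000e-03 -5.000e-03 -3.229e+00]
10 rows: d [0.727 0.595 0.9  ] a [ 0.   0.  -3.3]
```

Request:
servo_tool([
  {"dx":0.623,"dy":0.136,"dz":-0.638,"ax":0,"ay":0,"az":-3.229},
  {"dx":0.623,"dy":0.136,"dz":-0.638,"ax":0,"ay":0,"az":-3.229},
  {"dx":0.623,"dy":0.136,"dz":-0.638,"ax":0,"ay":0,"az":-3.229},
  {"dx":0.623,"dy":0.136,"dz":-0.638,"ax":0,"ay":0,"az":-3.229},
  {"dx":0.623,"dy":0.136,"dz":-0.638,"ax":0,"ay":0,"az":-3.229},
  {"dx":0.623,"dy":0.136,"dz":-0.638,"ax":0,"ay":0,"az":-3.229},
  {"dx":0.623,"dy":0.136,"dz":-0.638,"ax":0,"ay":0,"az":-3.229},
  {"dx":0.623,"dy":0.136,"dz":-0.638,"ax":0,"ay":0,"az":-3.229},
])

```text
time: 13.73
tcp_pos: [0.5311, 0.1887, 0.2104]
tcp_rot: [0.81, 3.035, -0.0]
contact_force: [-0.4, 1.0, -0.1]
opening: 0.0137
```

Request:
servo_tool([
  {"dx":0.727,"dy":0.595,"dz":0.9,"ax":0,"ay":0,"az":-3.3},
  {"dx":0.727,"dy":0.595,"dz":0.9,"ax":0,"ay":0,"az":-3.3},
  {"dx":0.727,"dy":0.595,"dz":0.9,"ax":0,"ay":0,"az":-3.3},
  {"dx":0.727,"dy":0.595,"dz":0.9,"ax":0,"ay":0,"az":-3.3},
  {"dx":0.727,"dy":0.595,"dz":0.9,"ax":0,"ay":0,"az":-3.3},
  {"dx":0.727,"dy":0.595,"dz":0.9,"ax":0,"ay":0,"az":-3.3},
  {"dx":0.727,"dy":0.595,"dz":0.9,"ax":0,"ay":0,"az":-3.3},
  {"dx":0.727,"dy":0.595,"dz":0.9,"ax":0,"ay":0,"az":-3.3},
  {"dx":0.727,"dy":0.595,"dz":0.9,"ax":0,"ay":0,"az":-3.3},
  {"dx":0.727,"dy":0.595,"dz":0.9,"ax":0,"ay":0,"az":-3.3},
  {"dx":0,"dy":0,"dz":0,"ax":0,"ay":0,"az":0},
  {"dx":0,"dy":0,"dz":0,"ax":0,"ay":0,"az":0},
])

```text
time: 14.73
tcp_pos: [0.4772, 0.2639, 0.1199]
tcp_rot: [0.08, -3.14, 0.001]
contact_force: [0.5, 0.2, -0.7]
opening: 0.0136
```

```bash
python3 - <<'E'
from h import *
import subprocess; print(subprocess.run(["python3","st.py"],capture_output=True,text=True).stdout)
c,im=snap("w5")
s=telemetry.observe(); z=s["tcp_pos"][2]+.0143+.007
R=Rn.from_rotvec(s["tcp_rot"]).as_matrix()
def rep(c,im,z,R,p):
    m=red(im); m[:, :225]=0; m[:,290:]=0
    ys,xs=np.where(m); print("rows",ys.min(),ys.max())
    for y in range(ys.min()+4,ys.max()-3,12):
        x=xs[ys==y]; 
        if len(x): print(y,x.min(),x.max(),(R.T@(onz(c,((x.min()+x.max())/2,y),z)-p)*1000).round(1))
    for y in(ys.min()-.5,ys.max()+.5): print("end",(R.T@(onz(c,(258,y),z)-p)*1000).round(1))
rep(c,im,z,R,s["tcp_pos"])
c4,i4=load("w4"); p4=np.array([.70015611,.04939105,.2494695]); R4=Rn.from_rotvec([-1.92182325e-01,-3.13510428,-9.3e-5]).as_matrix()
print("w4 (before)"); rep(c4,i4,p4[2]+.0213,R4,p4)
go([.4761,.2654,.06],183,4)
E
```

```text
14.7333 [0.4772 0.2639 0.1199] bar head 2.9 F tool [-0.52  0.18  0.68] T [0.055 0.059 0.005] q6 -1.1187918001869224 0.013633772753783923
eye in tool [-1.52926515e-01 -2.48621160e-01  3.66159189e-05]

this script no longer has the robotException ignored in: <_io.TextIOWrapper mode='rw' encoding='UTF-8'>
Traceback (most recent call last):
BrokenPipeError: [Errno 32] Broken pipe
```

```bash
python3 - <<'E'
from h import *
c,im=snap("w5")
s=telemetry.observe(); z=s["tcp_pos"][2]+.0143+.007; print(s["tcp_pos"],s["tcp_rot"])
R=Rn.from_rotvec(s["tcp_rot"]).as_matrix()
def rep(c,im,z,R,p):
    m=red(im); m[:, :225]=0; m[:,290:]=0
    ys,xs=np.where(m); print("rows",ys.min(),ys.max())
    for y in range(ys.min()+4,ys.max()-3,12):
        x=xs[ys==y]; 
        if len(x): print(y,x.min(),x.max(),(R.T@(onz(c,((x.min()+x.max())/2,y),z)-p)*1000).round(1))
    for y in(ys.min()-.5,ys.max()+.5): print("end",(R.T@(onz(c,(258,y),z)-p)*1000).round(1))
rep(c,im,z,R,s["tcp_pos"])
c4,i4=load("w4"); p4=np.array([.70015611,.04939105,.2494695]); R4=Rn.from_rotvec([-1.92182325e-01,-3.13510428,-9.3e-5]).as_matrix()
print("w4 (before)"); rep(c4,i4,p4[2]+.0213,R4,p4)
go([.4761,.2654,.045],183,5)
E
```

```text
[0.47786431 0.26387129 0.12038949] [-7.85026519e-02  3.14022946e+00 -1.17159130e-04]
rows 194 300
198 247 270 [ 38.1   1.7 -21.3]
210 247 270 [ 31.    1.7 -21.3]
222 247 270 [ 23.7   1.7 -21.3]
234 247 269 [ 16.2   1.4 -21.3]
246 247 269 [  8.5   1.4 -21.3]
258 247 269 [  0.6   1.4 -21.3]
270 247 269 [ -7.5   1.4 -21.3]
282 248 268 [-15.8   1.4 -21.3]
294 247 268 [-24.4   1.1 -21.3]
end [ 40.7   1.4 -21.3]
end [-29.1   1.4 -21.3]
w4 (before)
rows 192 301
196 248 269 [ 38.7   1.3 -21.3]
208 247 270 [ 31.6   1.3 -21.3]
220 248 269 [ 24.3   1.3 -21.3]
232 247 269 [ 16.8   1.  -21.3]
244 247 269 [  9.1   1.1 -21.3]
268 247 269 [ -6.9   1.1 -21.3]
280 248 268 [-15.2   1.1 -21.3]
292 248 268 [-23.7   1.1 -21.3]
end [ 41.3   1.  -21.3]
end [-30.7   1.1 -21.3]
5 rows: d [0.034 0.032 1.508] a [-0.001  0.004 -0.027]
```

View pics/w5.png

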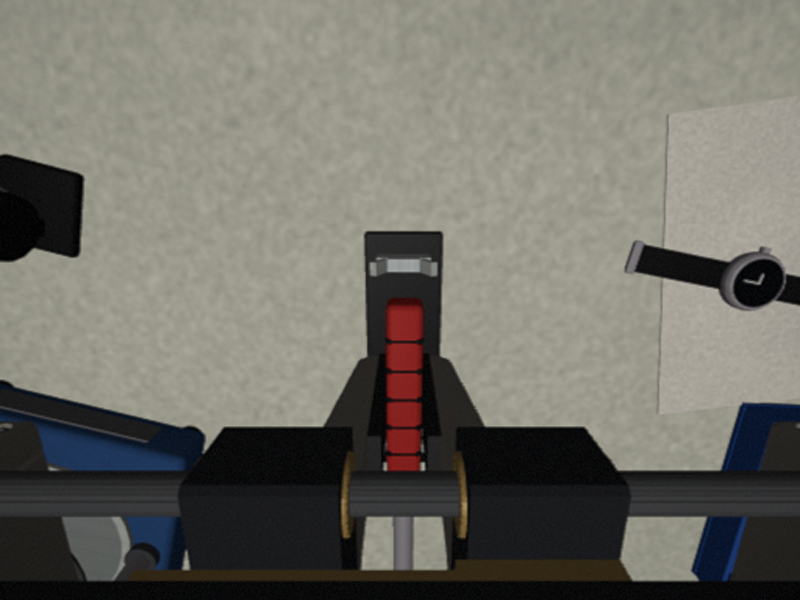

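The bar sits in the grip as before: its pose in the tool frame is within 0.6 mm and under 1 degree of the earlier view. The rest's slot is right below at (403,265). Next I lower the bar into it.

Request:
servo_tool([
  {"dx":0.034,"dy":0.032,"dz":1.508,"ax":0,"ay":0,"az":-0.027},
  {"dx":0.034,"dy":0.032,"dz":1.508,"ax":0,"ay":0,"az":-0.027},
  {"dx":0.034,"dy":0.032,"dz":1.508,"ax":0,"ay":0,"az":-0.027},
  {"dx":0.034,"dy":0.032,"dz":1.508,"ax":0,"ay":0,"az":-0.027},
  {"dx":0.034,"dy":0.032,"dz":1.508,"ax":0,"ay":0,"az":-0.027},
  {"dx":0,"dy":0,"dz":0,"ax":0,"ay":0,"az":0},
  {"dx":0,"dy":0,"dz":0,"ax":0,"ay":0,"az":0},
  {"dx":0,"dy":0,"dz":0,"ax":0,"ay":0,"az":0},
])

```text
time: 15.45
tcp_pos: [0.4767, 0.2655, 0.0457]
tcp_rot: [-0.083, 3.139, 0.001]
contact_force: [0.3, -1.1, -2.0]
opening: 0.0135
```

```bash
python3 st.py; python3 -c "
from h import *
go([.4761,.2654,.0220],183,4)"
```

```text
15.45 [0.4767 0.2655 0.0457] bar head 3.03 F tool [-0.28 -1.08  1.95] T [0.019 0.047 0.044] q6 -1.118002309480264 0.013481917862155733
eye in tool [-1.52802203e-01 -2.50622255e-01  6.57637692e-05]
4 rows: d [ 0.015 -0.002  0.592] a [0.007 0.018 0.007]
```

Request:
servo_tool([
  {"dx":0.015,"dy":0,"dz":0.59,"ax":0,"ay":0,"az":0},
  {"dx":0.015,"dy":0,"dz":0.59,"ax":0,"ay":0,"az":0},
  {"dx":0.015,"dy":0,"dz":0.59,"ax":0,"ay":0,"az":0},
  {"dx":0,"dy":0,"dz":0.58,"ax":0,"ay":0,"az":0},
  {"dx":0,"dy":0,"dz":0,"ax":0,"ay":0,"az":0},
  {"dx":0,"dy":0,"dz":0,"ax":0,"ay":0,"az":0},
])

```text
time: 15.95
tcp_pos: [0.4756, 0.265, 0.0212]
tcp_rot: [-0.084, 3.14, -0.001]
contact_force: [0.2, -3.4, 5.1]
opening: 0.0135
```

```bash
python3 st.py
```

```text
15.95 [0.4756 0.265  0.0212] bar head 3.05 F tool [-0.06 -3.39 -5.15] T [-0.61  -0.094 -0.466] q6 -1.1174906737065844 0.013459395796197047
eye in tool [-1.53811973e-01 -2.50269446e-01  1.45097414e-04]
```

Request:
servo_tool([
  {"dx":0,"dy":0,"dz":0,"ax":0,"ay":0,"az":0},
  {"dx":0,"dy":0,"dz":0,"ax":0,"ay":0,"az":0},
  {"dx":0,"dy":0,"dz":0,"ax":0,"ay":0,"az":0},
  {"dx":0,"dy":0,"dz":0,"ax":0,"ay":0,"az":0},
  {"dx":0,"dy":0,"dz":0,"ax":0,"ay":0,"az":0},
  {"dx":0,"dy":0,"dz":-1,"ax":0,"ay":0,"az":0},
  {"dx":0,"dy":0,"dz":-2,"ax":0,"ay":0,"az":0},
  {"dx":0,"dy":0,"dz":-2.5,"ax":0,"ay":0,"az":0},
  {"dx":0,"dy":0,"dz":-2.5,"ax":0,"ay":0,"az":0},
  {"dx":0,"dy":0,"dz":-2,"ax":0,"ay":0,"az":0},
  {"dx":0,"dy":0,"dz":0,"ax":0,"ay":0,"az":0},
  {"dx":0,"dy":0,"dz":0,"ax":0,"ay":0,"az":0},
], jaw=0.5)

```text
time: 16.95
tcp_pos: [0.476, 0.2658, 0.1226]
tcp_rot: [-0.085, 3.138, 0.002]
contact_force: [-0.6, -0.1, 0.2]
opening: 0.0459
```

```bash
python3 - <<'E'
from h import *
s=telemetry.observe(); print(s["time"],s["tcp_pos"],s["tcp_rot"],s["opening"])
c,im=snap("w6"); c3,i3=load("w3")
for cc,i in((c3,i3),(c,im)):
    m=red(i); m[:, :225]=0; m[:,290:]=0; ys,xs=np.where(m)
    for y in(ys.min()+3,ys.max()-3): x=xs[ys==y]; print(y,onz(cc,((x.min()+x.max())/2,y),.043).round(4))
print("rest end w3-w6 side by side")
a=np.hstack([i[140:330,190:330] for i in(i3,im)]); cv2.imwrite("pics/w6c.png",cv2.resize(a,None,fx=2.8,fy=2.8,interpolation=cv2.INTER_CUBIC))
E
```

```text
16.95 [0.47600193 0.26580076 0.12263413] [-8.45490220e-02  3.13782425e+00  2.12021735e-03] 0.045930711975312705
172 [0.4405 0.2629 0.043 ]
241 [0.5092 0.2661 0.043 ]
167 [0.4381 0.2651 0.043 ]
236 [0.5068 0.2674 0.043 ]
rest end w3-w6 side by side
```

View pics/w6c.png

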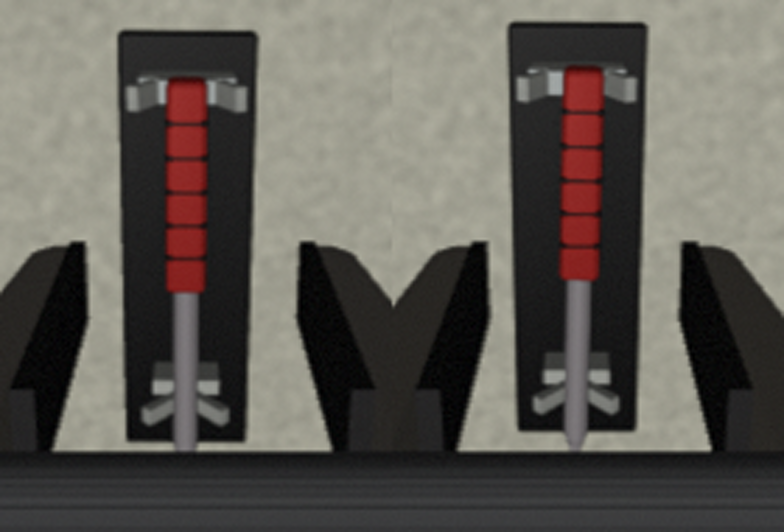

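The two views before and after match: the bar lies in both supports, bare end forward, with the handle's rear about 2 mm to one side of the slot. Now the key.

```bash
python3 -c "
from h import *
go([.48,.02,.20],180,9)
go([.50,-.232,.14],180,9,[.48,.02,.20],down(180))"
```

```text
9 rows: d [ 0.028 -2.727 -0.874] a [0.002 0.004 0.343]
9 rows: d [-0.222 -2.8    0.667] a [0. 0. 0.]
```

Request:
servo_tool([
  {"dx":0.028,"dy":-2.727,"dz":-0.874,"ax":0,"ay":0,"az":0.343},
  {"dx":0.028,"dy":-2.727,"dz":-0.874,"ax":0,"ay":0,"az":0.343},
  {"dx":0.028,"dy":-2.727,"dz":-0.874,"ax":0,"ay":0,"az":0.343},
  {"dx":0.028,"dy":-2.727,"dz":-0.874,"ax":0,"ay":0,"az":0.343},
  {"dx":0.028,"dy":-2.727,"dz":-0.874,"ax":0,"ay":0,"az":0.343},
  {"dx":0.028,"dy":-2.727,"dz":-0.874,"ax":0,"ay":0,"az":0.343},
  {"dx":0.028,"dy":-2.727,"dz":-0.874,"ax":0,"ay":0,"az":0.343},
  {"dx":0.028,"dy":-2.727,"dz":-0.874,"ax":0,"ay":0,"az":0.343},
  {"dx":0.028,"dy":-2.727,"dz":-0.874,"ax":0,"ay":0,"az":0.343},
], jaw=1, grip_force=20)

```text
time: 17.75
tcp_pos: [0.479, 0.0187, 0.1988]
tcp_rot: [-0.0, -3.139, 0.0]
contact_force: [0.1, 0.4, 0.6]
opening: 0.0003
```

Request:
servo_tool([
  {"dx":-0.222,"dy":-2.8,"dz":0.667,"ax":0,"ay":0,"az":0},
  {"dx":-0.222,"dy":-2.8,"dz":0.667,"ax":0,"ay":0,"az":0},
  {"dx":-0.222,"dy":-2.8,"dz":0.667,"ax":0,"ay":0,"az":0},
  {"dx":-0.222,"dy":-2.8,"dz":0.667,"ax":0,"ay":0,"az":0},
  {"dx":-0.222,"dy":-2.8,"dz":0.667,"ax":0,"ay":0,"az":0},
  {"dx":-0.222,"dy":-2.8,"dz":0.667,"ax":0,"ay":0,"az":0},
  {"dx":-0.222,"dy":-2.8,"dz":0.667,"ax":0,"ay":0,"az":0},
  {"dx":-0.222,"dy":-2.8,"dz":0.667,"ax":0,"ay":0,"az":0},
  {"dx":-0.222,"dy":-2.8,"dz":0.667,"ax":0,"ay":0,"az":0},
  {"dx":0,"dy":0,"dz":0,"ax":0,"ay":0,"az":0},
  {"dx":0,"dy":0,"dz":0,"ax":0,"ay":0,"az":0},
])

```text
time: 18.67
tcp_pos: [0.4988, -0.2325, 0.1379]
tcp_rot: [-0.004, -3.139, -0.002]
contact_force: [-0.3, 0.3, -0.0]
opening: 0.0003
```

```bash
python3 - <<'E'
from h import *
s=telemetry.observe(); print(s["time"],s["tcp_pos"],s["tcp_rot"],s["opening"])
c,im=snap("w7")
for ce,st,m in blobs(green(im),60):
    print(ce,st,onz(c,ce,.047))
E
```

```text
18.6667 [ 0.49879646 -0.23250677  0.1379035 ] [-3.91167471e-03 -3.13857942e+00 -2.41346539e-03] 0.00034038520207920684
[259.46978022 192.23901099] [249 182  22  21 364] [ 0.48734505 -0.2297052   0.047     ]
```

```bash
python3 - <<'E'
from h import *
c,im=load("w7"); h=hsv(im)
ms={"blue":(h[...,0]>100)&(h[...,0]<130)&(h[...,1]>90)&(h[...,2]>60),"white":(h[...,1]<40)&(h[...,2]>150),"yellow":(h[...,0]>15)&(h[...,0]<32)&(h[...,1]>100)&(h[...,2]>90)}
for n,m in ms.items():
    m[:, :100]=0
    for ce,st,_ in blobs(m,25):
        a=onz(c,st[:2],.043);b=onz(c,st[:2]+st[2:4],.043); print(n,st,a[:2].round(3),b[:2].round(3))
E
```

```text
blue [180 149  21  19 289] [ 0.445 -0.306] [ 0.464 -0.287]
blue [174 179  21  18 266] [ 0.475 -0.314] [ 0.493 -0.294]
blue [ 413  242   99   59 3160] [ 0.543 -0.068] [0.616 0.055]
blue [ 382  331   75   41 1956] [ 0.656 -0.087] [0.717 0.013]
white [  100     0   412   301 85105] [ 0.322 -0.363] [0.616 0.055]
white [478   4  11  12  77] [ 0.326 -0.046] [ 0.335 -0.035]
white [448   6  19  16 162] [ 0.327 -0.071] [ 0.339 -0.053]
white [488  13  24  15 123] [ 0.332 -0.036] [ 0.344 -0.013]
white [210 158  21  18 270] [ 0.454 -0.277] [ 0.472 -0.258]
white [204 187  20  17 242] [ 0.483 -0.285] [ 0.501 -0.266]
white [ 100  331   45   33 1393] [ 0.655 -0.416] [ 0.704 -0.369]
yellow [250 213   6   6  27] [ 0.51  -0.239] [ 0.517 -0.233]
yellow [271 302   3  42 117] [ 0.616 -0.217] [ 0.674 -0.213]
yellow [243 304   4  40 112] [ 0.619 -0.248] [ 0.674 -0.245]
```

```bash
python3 -c "
from h import *
s=telemetry.observe();print(s['tcp_pos'],s['contact_force'])
go([.4875,-.2305,.056],180,6)"
```

```text
[ 0.498942   -0.23159981  0.13838006] [-0.30409439  0.75856618  0.10940298]
6 rows: d [0.189 0.017 1.373] a [ 0.014 -0.025 -0.013]
```

Request:
servo_tool([
  {"dx":0.189,"dy":0.017,"dz":1.373,"ax":0,"ay":0,"az":0},
  {"dx":0.189,"dy":0.017,"dz":1.373,"ax":0,"ay":0,"az":0},
  {"dx":0.189,"dy":0.017,"dz":1.373,"ax":0,"ay":0,"az":0},
  {"dx":0.189,"dy":0.017,"dz":1.373,"ax":0,"ay":0,"az":0},
  {"dx":0.189,"dy":0.017,"dz":1.373,"ax":0,"ay":0,"az":0},
  {"dx":0.189,"dy":0.017,"dz":1.373,"ax":0,"ay":0,"az":0},
  {"dx":0,"dy":0,"dz":0,"ax":0,"ay":0,"az":0},
  {"dx":0,"dy":0,"dz":0,"ax":0,"ay":0,"az":0},
  {"dx":0,"dy":0,"dz":0,"ax":0,"ay":0,"az":0},
])

```text
time: 19.47
tcp_pos: [0.4891, -0.2304, 0.058]
tcp_rot: [-0.001, 3.141, -0.0]
contact_force: [-1.0, -0.2, 0.8]
opening: 0.0008
```

```bash
cat > av.py <<'E'
from h import *
P=[];F=[]
for i in range(6):
    s=telemetry.observe(); P.append(s["tcp_pos"]); F.append(s["contact_force"]); optics.grab_frame("top")
print(s["time"],np.mean(P,0).round(4),np.std(P,0).round(5),np.mean(F,0).round(2),np.std(F,0).round(2))
E
python3 av.py
```

```text
19.7167 [ 0.4893 -0.2309  0.0582] [0.00011 0.00023 0.00012] [-0.23  0.03  0.32] [0.45 0.28 0.46]
```

Request:
servo_tool([
  {"dx":0.15,"dy":0,"dz":0.25,"ax":0,"ay":0,"az":0},
  {"dx":0,"dy":0,"dz":0.25,"ax":0,"ay":0,"az":0},
  {"dx":0,"dy":0,"dz":0.25,"ax":0,"ay":0,"az":0},
  {"dx":0,"dy":0,"dz":0.1,"ax":0,"ay":0,"az":0},
  {"dx":0,"dy":0,"dz":0,"ax":0,"ay":0,"az":0},
])

```text
time: 20.18
tcp_pos: [0.487, -0.231, 0.0487]
tcp_rot: [-0.0, -3.141, -0.0]
contact_force: [-1.1, -0.1, 4.5]
opening: 0.0007
```

```bash
python3 av.py
```

```text
20.4333 [ 0.487  -0.231   0.0489] [1.e-05 1.e-05 8.e-05] [-1.43 -0.29  3.32] [0.48 0.41 0.69]
```

Request:
servo_tool([
  {"dx":0,"dy":0,"dz":0.1,"ax":0,"ay":0,"az":0},
  {"dx":0,"dy":0,"dz":0,"ax":0,"ay":0,"az":0},
])

```text
time: 20.65
tcp_pos: [0.487, -0.231, 0.0479]
tcp_rot: [-0.0, -3.141, -0.0]
contact_force: [-2.9, 0.2, 5.1]
opening: 0.0004
```

```bash
python3 av.py
```

```text
20.9 [ 0.487 -0.231  0.048] [1.e-05 0.e+00 3.e-05] [-2.83  0.21  5.58] [0.46 0.11 0.63]
```

Request:
servo_tool([
  {"dx":0,"dy":0,"dz":0.1,"ax":0,"ay":0,"az":0},
  {"dx":0,"dy":0,"dz":0,"ax":0,"ay":0,"az":0},
])

```text
time: 21.12
tcp_pos: [0.487, -0.231, 0.0469]
tcp_rot: [-0.0, -3.141, -0.0]
contact_force: [-2.6, 0.1, 5.1]
opening: 0.0005
```

```bash
python3 av.py
```

```text
21.3667 [ 0.487  -0.231   0.0469] [1.e-05 1.e-05 2.e-05] [-2.61 -0.19  4.89] [0.37 0.23 0.35]
```

Request:
servo_tool([
  {"dx":0,"dy":0,"dz":0.08,"ax":0,"ay":0,"az":0},
  {"dx":0,"dy":0,"dz":0,"ax":0,"ay":0,"az":0},
])

```text
time: 21.58
tcp_pos: [0.4871, -0.231, 0.0459]
tcp_rot: [-0.0, -3.141, -0.0]
contact_force: [-2.6, -0.8, 3.2]
opening: 0.0009
```

```bash
python3 av.py
```

```text
21.8333 [ 0.4871 -0.231   0.046 ] [3.e-05 1.e-05 4.e-05] [-2.52 -0.44  3.08] [0.3  0.22 0.64]
```

The force fell from 5.6 to 3.1 N at about 3.6 mm of travel, so the key has clicked. I let it go.

Request:
servo_tool([
  {"dx":0,"dy":0,"dz":-0.3,"ax":0,"ay":0,"az":0},
  {"dx":0,"dy":0,"dz":-0.6,"ax":0,"ay":0,"az":0},
  {"dx":0,"dy":0,"dz":-1.5,"ax":0,"ay":0,"az":0},
  {"dx":0,"dy":0,"dz":-2,"ax":0,"ay":0,"az":0},
  {"dx":0,"dy":0,"dz":-2.5,"ax":0,"ay":0,"az":0},
  {"dx":0,"dy":0,"dz":-2.5,"ax":0,"ay":0,"az":0},
  {"dx":0,"dy":0,"dz":0,"ax":0,"ay":0,"az":0},
  {"dx":0,"dy":0,"dz":0,"ax":0,"ay":0,"az":0},
  {"dx":0,"dy":0,"dz":0,"ax":0,"ay":0,"az":0},
])

```text
time: 22.63
tcp_pos: [0.4871, -0.2308, 0.1399]
tcp_rot: [0.0, 3.141, 0.0]
contact_force: [-0.1, 0.7, 0.4]
opening: 0.0001
```

```bash
python3 - <<'E'
from h import *
s=telemetry.observe(); print(s["time"],s["tcp_pos"],s["contact_force"])
c,im=snap("f_scene","scene"); i0=cv2.imread("scene_raw.png")
for i in(i0,im):
    for ce,st,m in blobs(red(i),30):
        if 290<ce[0]<340: print("handle",ce.round(2),st)
d=cv2.absdiff(im,i0).max(2)>45
for ce,st,m in blobs(cv2.morphologyEx(d.astype(np.uint8),cv2.MORPH_OPEN,np.ones((2,2))),6): print("changed",ce.round(1),st)
# eye hole direction check: rod-free eye seen from scene
E
```

```text
22.6333 [ 0.48709525 -0.23083612  0.13988299] [-0.09185877  0.67791809  0.36314288]
handle [315.18 173.8 ] [311 167  10  15  56]
handle [315.44 173.4 ] [311 167  10  15  55]
changed [172.   16.6] [143   0  57  36 951]
changed [156.6   3.7] [154   0   5   7  23]
changed [182.4   2. ] [180   0   6   6  28]
changed [265.4   8.9] [259   0  12  18 167]
changed [399.    3.4] [378   0  40  11 279]
changed [222.3  13.4] [214   4  17  19 223]
changed [398.5  15.2] [391  14  16   3  32]
changed [388.   16.5] [387  16   3   2   6]
changed [262.8  27.4] [255  26  16   4  37]
changed [140.3  32.4] [137  28   8  10  59]
changed [266.5  31.5] [264  31   6   2  12]
changed [255.   32.5] [254  32   3   2   6]
changed [152.7  37.3] [146  36  14   3  29]
changed [179.  37.] [176  36   7   3  19]
changed [190.   38.5] [188  38   5   2  10]
changed [199.   46.6] [195  39   9  17  87]
changed [237.   39.5] [236  38   3   4   8]
changed [390.   45.3] [380  39  23  13 171]
changed [135.5  51.5] [130  40  12  24 144]
changed [157.   41.5] [156  41   3   2   6]
changed [161.6  63.2] [137  40  56  38 657]
chan
[... 398 characters left out ...]
[214.6  69.3] [200  56  29  28 519]
changed [248.5  57.5] [247  57   4   2   8]
changed [258.5  56.5] [257  56   4   2   8]
changed [190.   63.5] [188  63   5   2  10]
changed [182.   64.5] [181  64   3   2   6]
changed [131.8  67.7] [129  67   6   3  14]
changed [182.5  77.3] [174  67  13  18  93]
changed [250.5  79.5] [249  79   4   2   8]
changed [259.5  78.5] [258  78   4   2   8]
changed [365.3  85.9] [363  81   6  11  47]
changed [158.   85.5] [157  85   3   2   6]
changed [139.5  87.5] [138  87   4   2   8]
changed [149.5  86.5] [148  86   4   2   8]
changed [181.3  86.9] [178  86   8   3  20]
changed [155.1  94.9] [147  92  20   6  73]
changed [169.7 135.8] [ 141   95   64   84 2469]
```

```bash
python3 - <<'E'
from h import *
i0=cv2.imread("scene_raw.png").astype(int); im=cv2.imread("f_scene_raw.png").astype(int)
d=abs(im-i0).max(2); print(d[183:200,254:274])
for i in(i0,im): print(i.mean(2)[185:198,256:272].astype(int))
E
```

```text
[[ 3  2  4  6  4  5  5  6  5  6  5  5  5  5  6  6  4  5  5  7]
 [ 1  3  3  5  5  5  5  4  6  5  5  6  5  4  4  5  5  4  5  5]
 [ 1  3  5  5  5  5 20  2  2  3 12 24 13  4  5  4  6  5  6  6]
 [ 4  4  4  5  5 28 28  3  1  2 11 21 20 33  5  4  5  6  4  4]
 [ 5  5  5  5 17 61 14  4  5  5  2  9 11 53  5  6  5  6  5  4]
 [ 4  5  5  4 13 19 24 25  6 13  6 13  7 32 21  5  5  5  5  5]
 [ 5  4  5  5 29 38 36 40  3 18 40 44 19 20 53  5  4  5  5  5]
 [ 5  6  5  5 56 33  7  8  8 17  4 45 34 32 41  4  6  5  5  5]
 [ 6  5  4  4 56 14 15 41  7 37 55  8 33 19  8  4  4  4  5  5]
 [ 5  6  5  5 14 33  9 41 13 15 67 38 18 23 25  6  4  5  5  5]
 [ 5  4  6  7  5 59 18 19 13  1 48 17 24 56 15  5  6  5  5  5]
 [ 6  5  6  5  4 24 27  3  3  2 13  5 26 26  5  5  5  5  6  5]
 [ 4  3  4  3  4  3 14 16  5 12  5  5 16  4  3  5  4  3  4  3]
 [ 0  1  2  3  3  2  5  8  2 12 17  3  4  3  3  3  3  1  1  3]
 [ 2  3  2  1  2  3  5  1  4  1 12  5  5  4  1  2  3  3  2  4]
 [ 3  3  3  4  2  2  5  4  3  3  4  5  5  3  1  2  2  2  2  3]
 [ 3  2  2  3  1  4  4  4  5  6  4  4  3  3  2  3  3  2  2  1]]
[[129 172 175 178 163 162 15
[... 1015 characters left out ...]
 130 132 156 184 187 184 179]
 [179 179 165 118  94 105 128 138 130 127 128 118 157 183 182 180]
 [179 180 121  64  63  70  88 105 126 127 113  97 112 180 180 182]
 [180 177 112  63  66  83  90  69  99 111  99  94  97 178 179 182]
 [181 177 121  63  75 104 118  88  69  88  93  78 112 179 180 183]
 [181 183 163 106  69 110 133 122  64  69  78  81 162 181 180 182]
 [178 182 182 157  78  84 106 113  63  63  81 154 181 179 180 181]
 [175 175 174 170 113  64  69  76  63  63 121 173 174 178 173 182]
 [120 118 118 122 124  63  64  64  62  72 123 118 117 122 118 124]
 [ 61  62  61  96 121  91  75  63  68 110 117  81  62  61  62  61]
 [ 61  61  61  96 123 108  88  83  75 125 123  80  59  60  59  60]]
```

The eye has clearly turned, the bar is back at its original pixels, and nothing else on the bench has changed. I hand in the job.

```bash
python3 -c "
from workcell import job
print(job.close_job())"
```

```text
the job is handed in; nothing more can be done
None
```

I clamped the tester lid, put the bar back on its rest, pressed START until it clicked and handed the job in at about 23 s. The hand-in gave no verdict.

- **Clamp:** The bar went through the eye without contact force. I turned it clockwise until the side force reached about 10 N at 89 mm, roughly 0.9 N m against the screw's 0.2 N m. The bar swung about 64° before it came up firm, which fits the stated 0.6–1.0 rad plus the play. I could not read the screw angle directly, so "firm" rests on force and swing. The last scene picture shows the eye clearly turned.
- **Bar on its rest:** Near pictures before and after show it lying in both supports, bare end forward. The handle's rear end is about 2 mm further to one side than before. In the scene picture the handle is within half a pixel of where it started.
- **START key:** The force rose to about 5.6 N, then fell to 3.1 N at about 3.6 mm, so it clicked well short of 5 mm. I then lifted straight off and the contact force returned to zero. I did not check by picture that the key came back up.
- **Other things on the bench:** In the scene view, nothing outside the arm's own area had changed noticeably from the start.

Two things went wrong without affecting the result. My first move was refused because rows need all six numbers. The last close-up of the key could not be viewed because the picture limit was used up, so I placed the key by colour mask only.

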